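# Fetch a brass band from the bench drawer and gauge it

### The arm

A 6-joint arm with a two-finger parallel gripper is mounted at the origin on the work surface. World frame = base frame: x ahead of the robot, y to its left, z up, the work surface at z = 0. Lengths are in mm, angles in rad, forces in N, time in s.
With the tool pointing down it reaches from about 300 to 825 mm from the base axis. Payload 5.4 kg.
Tool frame: the origin (TCP) lies midway between the tips of the shut fingers; the grasp point (between the pads) lies 19 mm behind it; x points along the fingers, y is the direction in which the jaws open and shut, and the axes are right-handed (so a half turn about x gives the same grasp; the last joint's range is limited). The gripper opens to 92 mm and grips with 3 to 60 N. Pads are 20 mm wide; open, the fingers measure 128 mm over their backs; the gripper's body (75 mm by 189 mm) begins 69 mm behind the grasp point.
Start: joints at [-1.465, 0.158, 1.597, -0, 1.386, -0.21], TCP at [178.558, -546.556, 214.601] pointing down, gripper open.
Joint ranges: [-2.91, 2.91], [-0.94, 2.29], [0.18, 2.7], [-1.29, 4.43], [0.17, 2.64], [-3, 3]. Speed limits (rad/s): [2.57, 2.57, 3.14, 3.14, 3.14, 3.14].

### API

Orientations are given as a unit quaternion [w, x, y, z].
In Python, from rig import sensors, eyes, hand_in gives the robot as it stands.
- The arm moves only by the tool step_arm, never from a script. Its arguments are lists of equal length, an entry for each row: "linear": the shift along the tool's x, y, z each as a share of 0.3 m, from -1 to 1, a list of three; "dr": the turn, a rotation vector about the tool's x, y, z each as a share of 90 degrees, from -1 to 1, a list of three; "hand": the closure, from -1 (fully open) to 1 (shut). A call has exactly 10 rows; each row is the pose to reach, as a shift and turn from the pose measured when the call began, along the tool's axes at that moment; what a row does not reach only later rows make up. A row lasts 1/12 s, in which the tool goes at most 41.7 mm and 7.16 degrees, less where a joint would pass 70% of its speed; a pose out of reach is approached as far as the arm can. A call with a number of a shift or a turn outside -1 to 1 is refused whole. A call with a gripper value outside its range is refused whole. The fingers move at their own pace and stop on an object; "newtons" is the grip in N (left out, the last holds). Time passes only in rows, so rows that repeat a pose let the fingers close, or fill a call up. It gives the time, the measured TCP pose, the force and the opening at its end, in the units of the state.
- sensors.sense(): the state, without advancing time (a new reading comes with each control period).
- eyes.snapshot(name): name is "scene" or "top"; returns (picture, depth): 480x640x3 uint8, red, green, blue; 480x640 float32, mm along the optical axis (not along the pixel's ray), 0 where there is no reading.
- eyes.get_calibration(name): a dict with "fx", "fy", "cx", "cy" (pixels), "rvec" (rotation vector, rad) and "tvec" (3), from world to camera coordinates, as OpenCV has them. Camera axes: x right, y down, z forward; pixel columns grow to the right and rows downward; lengths in mm; the calibration is good to about 2 mm. A picture is of the moment at which its call begins. get_calibration takes no time and is no camera call.
- hand_in(): hands the job in, once; it reports no verdict.
Trained networks look in the newest picture that a camera, given by its name, has taken for a name from the list of things; names that differ only in an ending like _2 or _b are one class to them, and where a whole thing is asked for, a point or a joint stands for the part that bears it (a point fixed in the world has none). Each returns a list of dicts, best first, with "confidence" (0 to 1); they miss things now and then, are a little off and sometimes report something else, mostly with a low value. They report only what shows in the picture. A call takes as long as a camera call. They do not tell look-alikes from the thing itself.
- eyes.search_frame(camera, target): "rect" ([left, top, right, bottom] in pixels, round what is visible of it).
The state is a dict: "time": time; "q": joint angles; "joint_vel": joint speeds; "joint_torque": joint torques, N m; "tcp_pos": TCP position; "tool_rot": TCP orientation; "wrist_force": force on the tool from outside, world axes, zero at the start; "torque": the same for the moment, N m; "gripper_width": finger opening in mm.
Only numpy, scipy, OpenCV 4.12 (cv2) and the standard library are available. Lean on these libraries where they do the work, as an engineer would, in place of code of your own. Each camera call takes 0.05 s, during which the arm holds its last target.

### The job

Pull the top drawer of the small blue-fronted cabinet well open, take out the brass band and lay it flat and centred between the jaws of the bench gauge, letting go of it there. Then slide the red-tabbed jaw shut until it presses on the band and holds it against the fixed jaw, without forcing it, and push the drawer fully shut again. The copper band stays in its drawer, and nothing else on the bench is to be disturbed.

Things in the scene. Friction and masses are not known exactly. Their poses are not given: they have to be found in the camera images.
- cabinet: small grey steel cabinet with two blue drawer fronts, one above the other, 220 deep (x) x 300 wide (y) x 130 high; fixed to the bench. Origin: centre of its underside. Its front faces its own -x; the drawers slide out along its -x. Drawer fronts 15 thick, brass bar handles 120 long along y
- cabinet_drawer0 (a joint): how far the top drawer is out, m: 0 shut, at most 0.149. It may start a little ajar. Its inner floor is 75 above the bench (z 0.075), its walls 6 thick and 39 high; inside it is 258 wide and 175 long, beginning 21 behind the outside of the blue front
- cabinet_drawer1 (a joint): how far the bottom drawer is out, m: 0 shut. Not needed, stays shut
- cabinet_drawer0_handle (a point): middle of the top drawer's brass bar handle, a bar 11 in diameter, 120 long along the cabinet's y, its axis 35 in front of the blue front (29 free behind the bar) and 34 below the cabinet's top; moves with the drawer. Axes as the cabinet's
- band: the brass band, the part to be gauged: plain ring of 30 outside diameter, 24 inside, 16 high, 40 g. Starts flat in the front part of the top drawer, on its left or right half, 34 to 59 behind the inside of the drawer's front. Origin: centre of its underside, z its axis
- copper_band: a copper band of the same size in the other half of the top drawer; not wanted. Origin: centre of its underside
- gauge: bench caliper fixed to the bench: aluminium bed 56 (x) x 200 (y) x 12 high, scale marks on it. Origin: centre of the bed's underside, bed top at z 12. Fixed steel jaw at its -y end: 32 wide (x), from z 12 to 40, black readout box on it up to z 60, its measuring face at y = -60 looking to +y. The measuring line is the gauge's y axis (x = 0)
- jaw (a joint): the opening between the two jaw faces, m: 0 with the faces together, at most 0.078; reads about 0.029 to 0.030 with the band held in it. The jaw slides along the gauge's y (opens to +y) with about 2 N of friction and stays where it is left
- jaw_face (a point): centre of the sliding jaw's measuring face (looks to the gauge's -y), 14 above the bed; the steel jaw is 32 wide (x), 30 long (y), 28 high. Axes as the gauge's
- jaw_grip (a point): middle of the top of the sliding jaw's red tab: 16 wide (x), 20 long (y), 30 high, standing on the jaw, its top 70 above the bench, its middle 18 behind the jaw face
- jar: amber glass jar, diameter 60, 70 high; bystander. Origin: centre of its underside
- graver: graver with a wooden handle lying on the bench; bystander
- spool: small green spool, diameter 34, 40 high, upright; bystander. Origin: centre of its underside
- solder_block: white ceramic soldering block 100 x 75 x 22; bystander. Origin: centre of its underside
- third_hand: weighted stand with a cross arm, 70 diameter, 137 high; bystander. Origin: centre of its underside
- brush: bench brush with a red handle lying on the bench; bystander
- silver_band: silver-grey band, diameter 42, 10 high, flat on the bench; bystander. Origin: centre of its underside
Mind the look-alikes: they are no part of the job. What is shaped like the gauge but purple is not meant.

How it is judged:
By the outcome, as a careful person would: the job done as asked, in the order asked, and still so for the second after the job is handed in, with the robot touching nothing.
It also fails if it takes over 72 s, if anything falls off the work surface, if the arm or the gripper's body presses on something with over 40 N, if the wrist force passes 120 N, or if a joint passes its speed limit or range.

## Working session

There is one attempt and no reset: what is moved stays moved. The work goes in short steps, Python scripts to look and compute and a tool call to move; the robot and the scene stay as the last step left them, time stands still between calls to the robot, and variables do not carry over. Pictures are saved under pics/ and viewed, and the job is handed in when it is done.

Besides the shell and the picture viewer there is one more tool, called after ">>>" as name(argument=value, ...), one argument or row to a line, values as JSON. step_arm: Moves the arm, as the interface text tells. Shift numbers are shares of 0.3 m and turn numbers shares of 90 degrees, none past 1 either way. Its arguments: {"type":"object","properties":{"linear":{"type":"array"},"dr":{"type":"array"},"hand":{"type":"array"},"newtons":{"type":"number"}},"required":["linear","dr","hand"]}

```bash
ls -la; mkdir -p pics
cat > h.py <<'E'
import numpy as np, cv2
from rig import sensors, eyes
from scipy.spatial.transform import Rotation as R
def snap(name,fn=None):
    p,d=eyes.snapshot(name)
    np.save(f'/tmp/{name}_rgb.npy',p);np.save(f'/tmp/{name}_d.npy',d)
    if fn: cv2.imwrite('pics/'+fn,cv2.cvtColor(p,cv2.COLOR_RGB2BGR))
    return p,d
def load(name): return np.load(f'/tmp/{name}_rgb.npy'),np.load(f'/tmp/{name}_d.npy')
def world(name,d):
    c=eyes.get_calibration(name); Rm=R.from_rotvec(np.array(c['rvec']).ravel()).as_matrix(); t=np.array(c['tvec']).ravel()
    v,u=np.mgrid[0:d.shape[0],0:d.shape[1]]
    P=np.stack([(u-c['cx'])/c['fx']*d,(v-c['cy'])/c['fy']*d,d],-1)
    return (P-t)@Rm
def proj(name,P):
    c=eyes.get_calibration(name); K=np.array([[c['fx'],0,c['cx']],[0,c['fy'],c['cy']],[0,0,1]],float)
    return cv2.projectPoints(np.atleast_2d(np.array(P,float)),np.array(c['rvec'],float),np.array(c['tvec'],float),K,None)[0].reshape(-1,2)
def crop(name,r,fn,s=4):
    p,_=load(name); l,t,rr,b=r
    cv2.imwrite('pics/'+fn,cv2.resize(cv2.cvtColor(p[t:b,l:rr],cv2.COLOR_RGB2BGR),None,fx=s,fy=s,interpolation=cv2.INTER_CUBIC))
E
python3 - <<'E'
from h import *
print(sensors.sense())
snap('scene','scene0.png');snap('top','top0.png')
for n in('scene','top'):
    print(n,eyes.get_calibration(n))
    for t in ['cabinet','cabinet_drawer0_handle','band','gauge','jaw','jaw_grip','jar']:
        for r in eyes.search_frame(n,t)[:3]: print(t,np.round(r['rect']),round(r['confidence'],2))
E
```

```text
total 12
drwxr-xr-x  3 agent agent 4096 Dec  6 00:00 .
drwxr-xr-x 23 root  root  4096 Dec  6 00:00 ..
drwxr-xr-x  2 agent agent 4096 Dec  6 00:00 pics
{'time': 0.0, 'q': array([-1.46511695e+00,  1.59058145e-01,  1.59821193e+00, -9.26524614e-06,
        1.38617544e+00, -2.10093695e-01]), 'joint_vel': array([-0.00050686,  0.0002627 , -0.00035092,  0.00013149, -0.00063595,
       -0.00039527]), 'joint_torque': array([-2.73500998e-03, -3.85576415e+01, -3.22112381e+01,  6.98307250e-02,
        3.80912132e-02, -1.60637755e-04]), 'tcp_pos': array([ 178.48129263, -545.95171083,  213.62396785]), 'tool_rot': array([ 0.11052556,  0.69834221,  0.11183429, -0.69828028]), 'wrist_force': array([-0.63896414,  0.23607998,  0.5387435 ]), 'torque': array([-0.05532392, -0.04563208,  0.02566087]), 'gripper_width': 92.19785257703013}
scene {'fx': 621.1305245048771, 'fy': 621.1305245048771, 'cx': 314.9328315516917, 'cy': 233.18100392780775, 'rvec': array([ 0.69062491,  2.72529017, -0.99877042]), 'tvec': array([ 464.11054526, -124.12077131, 1993.148525  ])}
cabinet [208. 269. 353. 397.] 0.63
cabinet_drawer0
[... 167 characters left out ...]
286. 129. 320. 154.] 0.54
jaw_grip [314. 169. 328. 185.] 0.59
jaw_grip [276. 205. 287. 220.] 0.58
jar [212. 195. 227. 222.] 0.59
top {'fx': 454.19577019707333, 'fy': 454.19577019707333, 'cx': 319.9682878356042, 'cy': 234.52847964774142, 'rvec': array([ 2.17976455, -2.17590452,  0.09807088]), 'tvec': array([ -11.9663296 ,  531.84332025, 1130.40282329])}
cabinet [146.  72. 309. 226.] 0.69
cabinet_drawer0_handle [200. 143. 305. 224.] 0.6
gauge [362. 287. 438. 316.] 0.89
gauge [350. 216. 430. 246.] 0.59
jaw [414. 293. 427. 304.] 0.55
jaw [377. 221. 389. 237.] 0.44
jaw [202. 139. 300. 230.] 0.24
jaw_grip [412. 293. 428. 304.] 0.63
jaw_grip [376. 221. 391. 236.] 0.61
jar [414. 152. 442. 181.] 0.59
```

View pics/scene0.png

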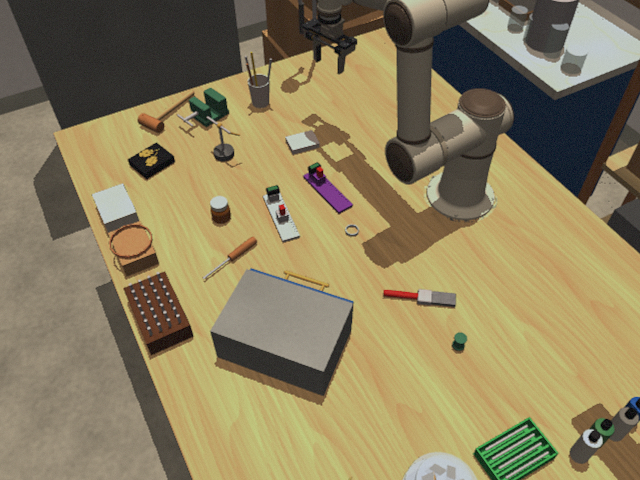

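View pics/top0.png

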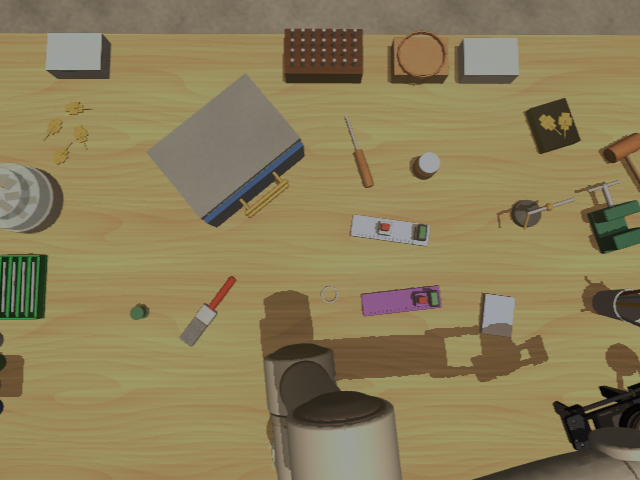

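Top view: the candidates for the gauge are the aluminium bed at (390,230) and the purple one at (401,300). The aluminium one fits the description and the purple is the look-alike. The cabinet is at (225,150), its front facing the lower right with the handle at (267,195).

Run:
```python
from h import *
for n in('top','scene'):
    p,d=load(n); W=world(n,d)
    hsv=cv2.cvtColor(p,cv2.COLOR_RGB2HSV)
    # cabinet top
    m=(W[...,2]>120)&(W[...,2]<142)&(W[...,0]>400)&(W[...,0]<1000)&(W[...,1]>0)&(W[...,1]<500)&(hsv[...,1]<60)
    k,l,s,c=cv2.connectedComponentsWithStats(m.astype(np.uint8)); i=1+np.argmax(s[1:,4]); mm=l==i
    q=W[mm]; print(n,'cab top',s[i],q.mean(0),q[:,2].std(), cv2.minAreaRect(q[:,:2].astype(np.float32)))
    # refine by intersecting pixels with plane z=130
    blue=(hsv[...,0]>105)&(hsv[...,0]<125)&(hsv[...,1]>100)&(W[...,0]>300)&(W[...,1]>-100)&(W[...,1]<600)
    q=W[blue]; print('blue',len(q),q.mean(0),q.min(0),q.max(0))
    br=(hsv[...,0]>15)&(hsv[...,0]<30)&(hsv[...,1]>130)&(W[...,2]>70)&(W[...,2]<125)&(W[...,0]>400)&(W[...,0]<900)&(W[...,1]>0)&(W[...,1]<300)
    q=W[br]; print('brass',len(q),q.mean(0) if len(q) else 0,np.round(q[::max(1,len(q)//8)],1))
    # bed
    m=(W[...,2]>5)&(W[...,2]<19)&(hsv[...,1]<60)&(hsv[...,2]>120)&(W[...,0]>480)&(W[...,0]<650)&(W[...,1]>-280)&(W[...,1]<0)
    k,l,s,c=cv2.connectedComponentsWithStats(m.astype(np.uint8)); i=1+np.argmax(s[1:,4]); q=W[l==i]
    print('bed',s[i],q.mean(0),cv2.minAreaRect(q[:,:2].astype(np.float32)))
    red=((hsv[...,0]<6)|(hsv[...,0]>174))&(hsv[...,1]>150)&(W[...,2]>40)&(W[...,0]>300)&(W[...,1]>-400)&(W[...,1]<100)&(W[...,0]<700)
    k,l,s,c=cv2.connectedComponentsWithStats(red.astype(np.uint8))
    for i in range(1,k):
        if s[i,4]>5: q=W[l==i]; print('red',s[i],q.mean(0),q[:,2].max(),q[q[:,2]>66].mean(0))
crop('top',(330,190,460,330),'gcrop.png',5)
crop('top',(140,70,320,235),'ccrop.png',4)
```

```text
top cab top [  147    74   153   145 10915] [732.47472762 217.29671156 129.44335448] 1.9759198865835998 ((734.1262817382812, 216.87274169921875), (208.17141723632812, 299.18316650390625), 40.01560592651367)
blue 623 [645.9775553  146.37135736 125.29049862] [431.02711097  -8.24037052 110.70173597] [ 743.97105501  258.68714117 1172.58636319]
brass 254 [621.38542186 122.01213006  98.64767029] [[676.1  99.9  97.6]
 [656.5  90.1  97.8]
 [646.5  85.1  99.4]
 [635.1  90.1  95.3]
 [617.3 123.   99.7]
 [608.2 123.3  96. ]
 [597.7 170.2 101.1]
 [590.2 153.1 103.4]
 [576.  167.3 102. ]]
bed [ 351  215   75   31 1147] [ 546.30129595 -173.65368172   11.22708757] ((546.151611328125, -187.24365234375), (192.62869262695312, 55.367496490478516), 82.20503234863281)
red [381 224   8   6  41] [ 548.01444739 -169.80588865   69.42439873] 73.5731311631042 [ 548.15432851 -169.56574427   69.78733146]
red [419 297   8   7  47] [ 370.42402751 -257.94877699   68.79691441] 72.72403130925623 [ 370.47066609 -258.17800109   69.0055794 ]
scene cab top [ 211  270  142  104 8628] [737.59650858 225.74495519 129.4503527
[... 231 characters left out ...]
.62127572 126.38748998]
brass 179 [619.82075769 123.21985673  98.98742906] [[659.   71.6  99.1]
 [638.7  91.4 100.4]
 [634.9 101.9 101.3]
 [637.6 106.9 100. ]
 [610.5 124.6  98.9]
 [599.  137.1  97.3]
 [586.8 153.8 100.5]
 [590.4 165.9 104.2]
 [597.2 167.2  92.1]]
bed [264 193  35  48 497] [ 553.3256352  -165.39114608   11.3651583 ] ((547.96826171875, -184.91143798828125), (198.08639526367188, 59.257057189941406), 83.13287353515625)
red [316 166   7  11  52] [ 373.1147064  -256.0650332    61.66160151] 74.15685141025168 [ 374.62823939 -255.23947365   69.42401903]
red [279 205   6  10  42] [ 551.32324567 -164.41946095   63.18672078] 72.81538547189776 [ 551.68635241 -164.69288481   69.76320979]
```

View pics/gcrop.png

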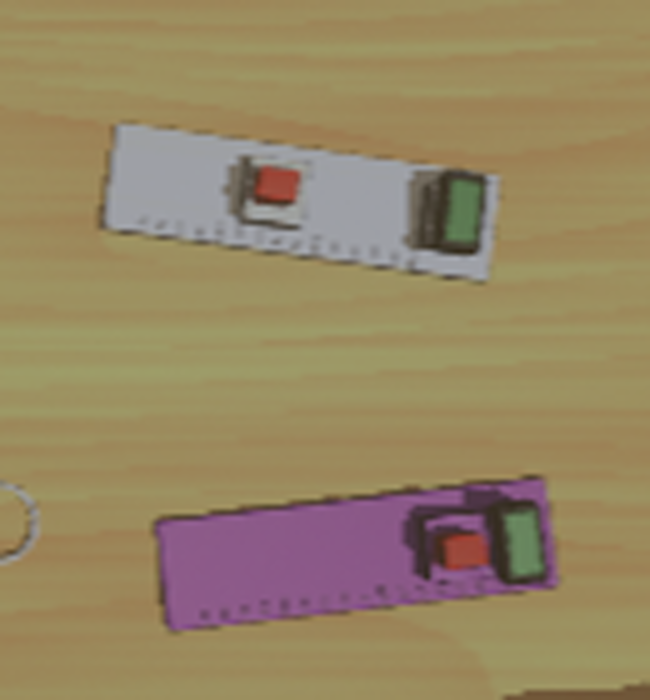

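View pics/ccrop.png

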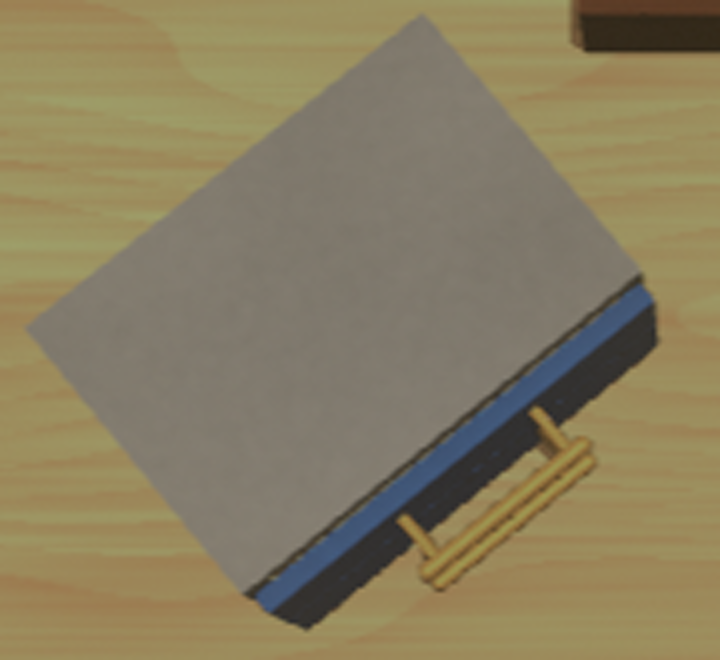

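Aluminium gauge confirmed in the crop: bed, jaw with red tab at about (386,227) and fixed jaw at (422,232). The top handle is the upper brass bar. Next I refine the poses from both views.

```bash
cat >> h.py <<'E'
def plane(name,uv,z):
    c=eyes.get_calibration(name); Rm=R.from_rotvec(np.array(c['rvec']).ravel()).as_matrix(); t=np.array(c['tvec']).ravel()
    uv=np.atleast_2d(uv).astype(float)
    r=np.stack([(uv[:,0]-c['cx'])/c['fx'],(uv[:,1]-c['cy'])/c['fy'],np.ones(len(uv))],-1)@Rm
    o=-Rm.T@t
    return o+r*((z-o[2])/r[:,2])[:,None]
def rot(a): return np.array([[np.cos(a),-np.sin(a)],[np.sin(a),np.cos(a)]])
E
python3 - <<'E'
from h import *
for n in('top','scene'):
    c=eyes.get_calibration(n);Rm=R.from_rotvec(c['rvec']).as_matrix();print(n,'cam at',-Rm.T@c['tvec'])
    p,d=load(n); W=world(n,d); hsv=cv2.cvtColor(p,cv2.COLOR_RGB2HSV).astype(int)
    m=(W[...,2]>122)&(W[...,2]<140)&(W[...,0]>400)&(W[...,0]<1000)&(W[...,1]>0)&(W[...,1]<500)&(hsv[...,1]<70)
    k,l,s,c=cv2.connectedComponentsWithStats(m.astype(np.uint8)); mm=(l==1+np.argmax(s[1:,4])).astype(np.uint8)
    mm=cv2.morphologyEx(mm,cv2.MORPH_CLOSE,np.ones((5,5)))
    v,u=np.nonzero(mm); P=plane(n,np.c_[u,v],130)
    r=cv2.minAreaRect(P[:,:2].astype(np.float32)); print('cab',r, P.mean(0))
    C=np.array(r[0]); a=np.radians(40)
    br=(hsv[...,0]>15)&(hsv[...,0]<32)&(hsv[...,1]>120)&(W[...,2]>85)&(W[...,2]<115)
    Q=W[br]; L=(Q[:,:2]-C)@rot(a); ok=(abs(L[:,0])<200)&(abs(L[:,1])<90); L=L[ok];z=Q[ok,2]
    v,u=np.nonzero(br); 
    b=L[:,0]<np.percentile(L[:,0],60)
    print('handle local x hist',np.histogram(L[:,0],bins=np.arange(-170,-100,5)),'y',L[:,1].min(),L[:,1].max(),'z',np.median(z))
    bl=(hsv[...,0]>105)&(hsv[...,0]<125)&(hsv[...,1]>100)
    Q=W[bl&(W[...,2]>112)]; L=(Q[:,:2]-C)@rot(a); ok=(abs(L[:,0])<200)&(abs(L[:,1])<170); L=L[ok]; print('blue x',np.percentile(L[:,0],[2,50,98]),'y',np.percentile(L[:,1],[1,99]))
    # bed: not-wood mask
    g=(hsv[...,1]<75)&(W[...,0]>470)&(W[...,0]<640)&(W[...,1]>-320)&(W[...,1]<-60)
    k,l,s,c=cv2.connectedComponentsWithStats(g.astype(np.uint8)); mm=(l==1+np.argmax(s[1:,4])).astype(np.uint8)
    ct,_=cv2.findContours(mm,cv2.RETR_EXTERNAL,cv2.CHAIN_APPROX_NONE); hull=cv2.convexHull(ct[0]).reshape(-1,2)
    f=np.zeros_like(mm);cv2.drawContours(f,ct,-1,1,-1); v,u=np.nonzero(f); P=plane(n,np.c_[u,v],12)
    r=cv2.minAreaRect(P[:,:2].astype(np.float32)); print('bed',r,P[:,:2].mean(0))
    ev,evec=np.linalg.eigh(np.cov(P[:,:2].T)); print('axis deg',np.degrees(np.arctan2(evec[1,1],evec[0,1])),np.sqrt(12*ev))
    cv2.imwrite(f'pics/bedmask_{n}.png',f*255)
E
```

```text
top cam at [ 431.02711097   -8.24037052 1172.58636319]
cab ((733.5152587890625, 216.88015747070312), (206.6535186767578, 298.8692626953125), 39.83686065673828) [732.36228844 217.38018977 130.        ]
handle local x hist (array([  0,   0,  62, 117,  61,  13,  11,  15,  13,  13,   6,   0,   0]), array([-170, -165, -160, -155, -150, -145, -140, -135, -130, -125, -120,
       -115, -110, -105])) y -63.58411878513649 65.01651753642666 z 99.09813802321314
blue x [-115.98644961 -110.36944803 -104.21648844] y [-141.7937153   142.06838856]
bed ((545.1340942382812, -190.60836791992188), (200.7774658203125, 56.28985595703125), 82.08401489257812) [ 545.02807439 -190.78245029]
axis deg 82.17723292245758 [ 56.00489233 200.14676372]
scene cam at [1047.98535433 1002.49457892 1449.19871763]
cab ((737.2443237304688, 220.3390350341797), (212.12442016601562, 301.0387878417969), 40.086273193359375) [737.69776004 225.72222525 130.        ]
handle local x hist (array([ 0,  3, 57, 90, 21, 11,  8,  1,  0,  0,  0,  0,  0]), array([-170, -165, -160, -155, -150, -145, -140, -135, -130, -125, -120,
       -115, -110, -105])) y -63.64555849408185 64.69443428716608 z 98.83881091379449
blue x [-121.22688353 -117.75730901 -113.5953161 ] y [-139.7841082   140.80697193]
bed ((546.5079956054688, -194.03787231445312), (222.7011260986328, 57.22378158569336), 82.20942687988281) [ 547.87808024 -184.76285181]
axis deg 82.14839146080371 [ 56.76468648 209.92518443]
```

```bash
cat >> h.py <<'E'
def toolR(yaw_y):  # x down, y along yaw (deg)
    a=np.radians(yaw_y); x=np.array([0,0,-1.]); y=np.array([np.cos(a),np.sin(a),0]); return np.stack([x,y,np.cross(x,y)],1)
def plan(wps):
    """wps: list of (pos mm, yaw deg or None)"""
    s=sensors.sense(); q=s['tool_rot']; R0=R.from_quat([q[1],q[2],q[3],q[0]]).as_matrix(); p0=s['tcp_pos']
    y=R0[:,1]; print('now',np.round(p0,1),'yaw_y',np.degrees(np.arctan2(y[1],y[0])).round(2),'down',R0[:,0].round(4),'w',round(s['gripper_width'],1),'F',np.round(s['wrist_force'],1),'q',np.round(s['q'],2),'t',round(s['time'],2))
    for pos,yw in wps:
        l=R0.T@(np.array(pos)-p0)/300
        Rt=R0 if yw is None else toolR(yw)
        r=R.from_matrix(R0.T@Rt).as_rotvec()/(np.pi/2)
        print(pos,yw,'lin',np.round(l,3).tolist(),'dr',np.round(r,3).tolist())
E
python3 - <<'E'
from h import *
for y in (40,-140): plan([([616.5,118.6,200],y),([616.5,118.6,150],y),([616.5,118.6,80],y)])
E
```

```text
now [ 178.6 -546.6  214.6] yaw_y -71.91 down [ 0. -0. -1.] w 91.6 F [-0.1 -0.2 -1.1] q [-1.47  0.16  1.6   0.    1.39 -0.21] t 0.8
[616.5, 118.6, 200] 40 lin [0.049, -1.654, -2.076] dr [-1.243, 0.0, -0.0]
[616.5, 118.6, 150] 40 lin [0.215, -1.654, -2.076] dr [-1.243, 0.0, -0.0]
[616.5, 118.6, 80] 40 lin [0.449, -1.654, -2.076] dr [-1.243, 0.0, -0.0]
now [ 178.6 -546.6  214.6] yaw_y -71.91 down [ 0. -0. -1.] w 91.6 F [-0.1 -0.2 -1.1] q [-1.47  0.16  1.6   0.    1.39 -0.21] t 0.8
[616.5, 118.6, 200] -140 lin [0.049, -1.654, -2.076] dr [0.757, -0.0, -0.0]
[616.5, 118.6, 150] -140 lin [0.215, -1.654, -2.076] dr [0.757, -0.0, -0.0]
[616.5, 118.6, 80] -140 lin [0.449, -1.654, -2.076] dr [0.757, -0.0, -0.0]
```

>>> step_arm(
  linear=[
    [0,-0.8,-1],
    [0,-0.8,-1],
    [0,-0.8,-1],
    [0,-0.8,-1],
    [0,-0.8,-1],
    [0,-0.8,-1],
    [0,-0.8,-1],
    [0,-0.8,-1],
    [0,-0.8,-1],
    [0,-0.8,-1],
  ],
  dr=[
    [-0.7,0,0],
    [-0.7,0,0],
    [-0.7,0,0],
    [-0.7,0,0],
    [-0.7,0,0],
    [-0.7,0,0],
    [-0.7,0,0],
    [-0.7,0,0],
    [-0.7,0,0],
    [-0.7,0,0],
  ],
  hand=[
    [0.5],
    [0.5],
    [0.5],
    [0.5],
    [0.5],
    [0.5],
    [0.5],
    [0.5],
    [0.5],
    [0.5],
  ],
  newtons=20,
)

```text
invalid input at $.hand[0]: expected a number
```

Run:
```python
from h import *
plan([([616.5,118.6,180],40)])
```

```text
now [ 178.6 -546.6  214.6] yaw_y -71.91 down [ 0. -0. -1.] w 91.6 F [-0.1 -0.2 -1.1] q [-1.47  0.16  1.6   0.    1.39 -0.21] t 0.8
[616.5, 118.6, 180] 40 lin [0.115, -1.654, -2.076] dr [-1.243, 0.0, -0.0]
```

>>> step_arm(
  linear=[
    [0,-0.8,-1],
    [0,-0.8,-1],
    [0,-0.8,-1],
    [0,-0.8,-1],
    [0,-0.8,-1],
    [0,-0.8,-1],
    [0,-0.8,-1],
    [0,-0.8,-1],
    [0,-0.8,-1],
    [0,-0.8,-1],
  ],
  dr=[
    [-0.7,0,0],
    [-0.7,0,0],
    [-0.7,0,0],
    [-0.7,0,0],
    [-0.7,0,0],
    [-0.7,0,0],
    [-0.7,0,0],
    [-0.7,0,0],
    [-0.7,0,0],
    [-0.7,0,0],
  ],
  hand=[0.5,0.5,0.5,0.5,0.5,0.5,0.5,0.5,0.5,0.5],
  newtons=20,
)

```text
time: 1.63
tcp_pos: [391.3, -220.8, 214.8]
tool_rot: [0.462, 0.536, 0.462, -0.535]
wrist_force: [-0.0, -0.1, -0.3]
gripper_width: 27.7
```

Run:
```python
from h import *
plan([([616.5,118.6,180],40)])
```

```text
now [ 391.3 -220.8  214.8] yaw_y -8.41 down [ 0.0015  0.0015 -1.    ] w 27.7 F [-0.  -0.1 -0.3] q [-0.79 -0.18  1.93  0.    1.39 -0.64] t 1.63
[616.5, 118.6, 180] 40 lin [0.119, 0.577, -1.229] dr [-0.538, -0.001, -0.001]
```

>>> step_arm(
  linear=[
    [0,0.47,-1],
    [0,0.47,-1],
    [0,0.47,-1],
    [0,0.47,-1],
    [0,0.47,-1],
    [0,0.47,-1],
    [0,0.47,-1],
    [0,0.47,-1],
    [0,0.47,-1],
    [0,0.47,-1],
  ],
  dr=[
    [-0.538,0,0],
    [-0.538,0,0],
    [-0.538,0,0],
    [-0.538,0,0],
    [-0.538,0,0],
    [-0.538,0,0],
    [-0.538,0,0],
    [-0.538,0,0],
    [-0.538,0,0],
    [-0.538,0,0],
  ],
  hand=[0.5,0.5,0.5,0.5,0.5,0.5,0.5,0.5,0.5,0.5],
)

```text
time: 2.47
tcp_pos: [575.2, 56.6, 215.0]
tool_rot: [0.641, 0.299, 0.641, -0.298]
wrist_force: [-0.6, -0.0, -0.4]
gripper_width: 22.8
```

Run:
```python
from h import *
plan([([616.5,118.6,180],40),([616.5,118.6,130],40),([616.5,118.6,105],40),([616.5,118.6,81],40)])
```

```text
now [575.2  56.6 215. ] yaw_y 40.13 down [ 8.0e-04  1.2e-03 -1.0e+00] w 22.8 F [-0.6 -0.  -0.4] q [-0.11  0.17  1.59  0.    1.39 -0.81] t 2.47
[616.5, 118.6, 180] 40 lin [0.117, 0.238, -0.069] dr [0.001, -0.0, -0.001]
[616.5, 118.6, 130] 40 lin [0.284, 0.238, -0.069] dr [0.001, -0.0, -0.001]
[616.5, 118.6, 105] 40 lin [0.367, 0.238, -0.069] dr [0.001, -0.0, -0.001]
[616.5, 118.6, 81] 40 lin [0.447, 0.238, -0.069] dr [0.001, -0.0, -0.001]
```

>>> step_arm(
  linear=[
    [0.05,0.238,-0.069],
    [0.05,0.238,-0.069],
    [0.05,0.238,-0.069],
    [0.284,0.238,-0.069],
    [0.284,0.238,-0.069],
    [0.284,0.238,-0.069],
    [0.284,0.238,-0.069],
    [0.284,0.238,-0.069],
    [0.284,0.238,-0.069],
    [0.284,0.238,-0.069],
  ],
  dr=[
    [0,0,0],
    [0,0,0],
    [0,0,0],
    [0,0,0],
    [0,0,0],
    [0,0,0],
    [0,0,0],
    [0,0,0],
    [0,0,0],
    [0,0,0],
  ],
  hand=[0.5,0.5,0.5,0.5,0.5,0.5,0.5,0.5,0.5,0.5],
)

```text
time: 3.3
tcp_pos: [618.1, 118.0, 132.7]
tool_rot: [0.643, 0.299, 0.64, -0.297]
wrist_force: [0.5, 0.4, 0.1]
gripper_width: 23.0
```

Run:
```python
from h import *
snap('scene');snap('top','top1.png'); 
t=sensors.sense()['tcp_pos']; print(proj('scene',t),proj('top',t))
crop('scene',(230,200,390,320),'s1.png',5)
plan([([616.5,118.6,105],40),([616.5,118.6,81],40)])
```

```text
[[305.34640121 270.04620652]] [[264.34277199 193.53363126]]
now [617.5 118.3 131.7] yaw_y 40.12 down [ 0.0037  0.0012 -1.    ] w 22.9 F [ 0.3 -0.4 -0.9] q [-0.    0.36  1.52  0.    1.25 -0.7 ] t 3.4
[616.5, 118.6, 105] 40 lin [0.089, -0.002, -0.003] dr [0.001, 0.001, -0.002]
[616.5, 118.6, 81] 40 lin [0.169, -0.003, -0.003] dr [0.001, 0.001, -0.002]
```

View pics/s1.png

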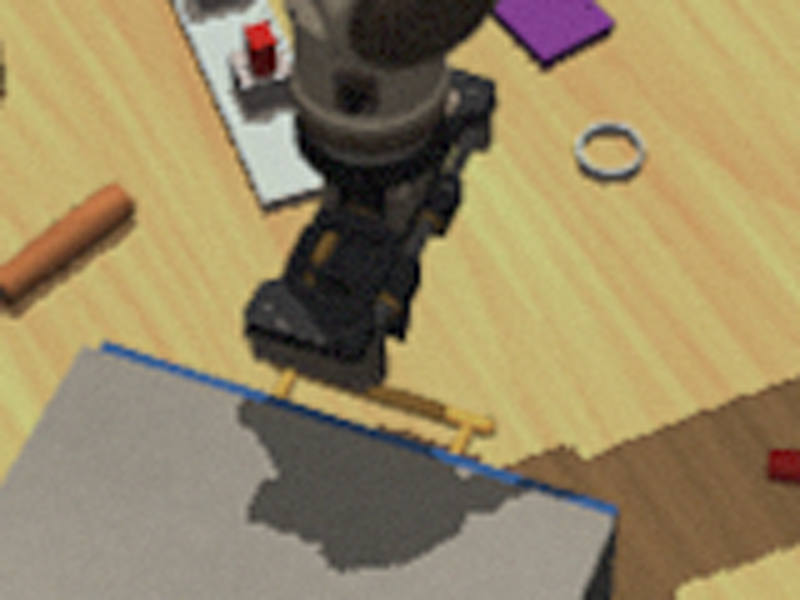

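View pics/top1.png

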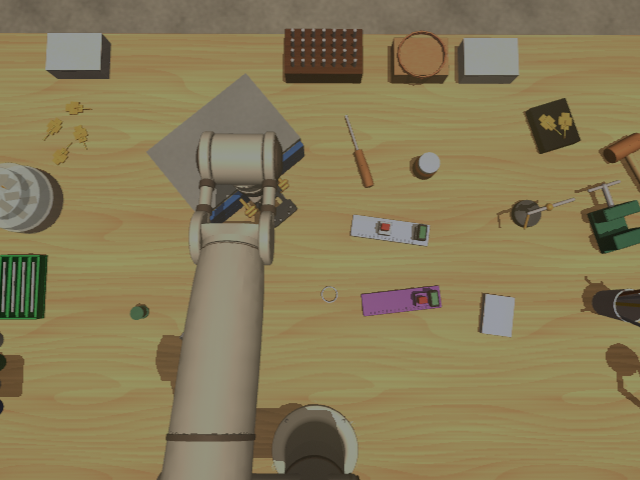

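Run:
```python
from h import *
u=np.array([-np.sin(np.radians(40)),np.cos(np.radians(40))])
for s in(-60,0,60):
    P=[616.5+s*u[0],118.6+s*u[1],101.5]; q=proj('scene',P)[0]; print(s,q,(q-[230,200])*5, proj('top',P)[0])
```

```text
-60 [285.43880385 270.17469104] [277.19401927 350.87345522] [285.16045525 180.2929958 ]
0 [305.97192146 276.71926563] [379.85960728 383.59632814] [265.74367215 196.19673305]
60 [326.87292048 283.38109602] [484.36460238 416.90548011] [246.2016267  212.20306914]
```

>>> step_arm(
  linear=[
    [0.03,-0.003,-0.003],
    [0.06,-0.003,-0.003],
    [0.08,-0.003,-0.003],
    [0.09,-0.003,-0.003],
    [0.1,-0.003,-0.003],
    [0.105,-0.003,-0.003],
    [0.11,-0.003,-0.003],
    [0.115,-0.003,-0.003],
    [0.12,-0.003,-0.003],
    [0.12,-0.003,-0.003],
  ],
  dr=[
    [0,0,0],
    [0,0,0],
    [0,0,0],
    [0,0,0],
    [0,0,0],
    [0,0,0],
    [0,0,0],
    [0,0,0],
    [0,0,0],
    [0,0,0],
  ],
  hand=[0.5,0.5,0.5,0.5,0.5,0.5,0.5,0.5,0.5,0.5],
)

```text
time: 4.23
tcp_pos: [616.3, 118.5, 95.5]
tool_rot: [0.642, 0.299, 0.64, -0.297]
wrist_force: [0.6, 0.1, -0.6]
gripper_width: 23.2
```

Run:
```python
from h import *
plan([([616.5,118.6,81],40)])
```

```text
now [616.3 118.5  95.5] yaw_y 40.12 down [ 0.0035  0.0012 -1.    ] w 23.2 F [ 0.6  0.1 -0.6] q [-0.    0.4   1.55  0.    1.19 -0.7 ] t 4.23
[616.5, 118.6, 81] 40 lin [0.048, 0.001, 0.0] dr [0.001, 0.001, -0.002]
```

No contact; lowering further and gripping the bar.

>>> step_arm(
  linear=[
    [0.016,0,0],
    [0.032,0,0],
    [0.048,0,0],
    [0.048,0,0],
    [0.048,0,0],
    [0.048,0,0],
    [0.048,0,0],
    [0.048,0,0],
    [0.048,0,0],
    [0.048,0,0],
  ],
  dr=[
    [0,0,0],
    [0,0,0],
    [0,0,0],
    [0,0,0],
    [0,0,0],
    [0,0,0],
    [0,0,0],
    [0,0,0],
    [0,0,0],
    [0,0,0],
  ],
  hand=[0.5,0.5,0.5,0.5,1,1,1,1,1,1],
  newtons=25,
)

```text
time: 5.07
tcp_pos: [616.5, 118.5, 81.2]
tool_rot: [0.642, 0.299, 0.64, -0.297]
wrist_force: [0.9, -0.0, -2.0]
gripper_width: 10.4
```

Run:
```python
from h import *
plan([([616.5,118.6,81],40)])
```

```text
now [616.5 118.5  81.2] yaw_y 40.12 down [ 0.0038  0.0012 -1.    ] w 10.4 F [ 0.9 -0.  -2. ] q [-0.    0.42  1.56  0.    1.16 -0.7 ] t 5.07
[616.5, 118.6, 81] 40 lin [0.001, 0.0, -0.0] dr [0.001, 0.001, -0.002]
```

>>> step_arm(
  linear=[
    [0,-0.02,0],
    [0,-0.06,0],
    [0,-0.11,0],
    [0,-0.17,0],
    [0,-0.23,0],
    [0,-0.29,0],
    [0,-0.35,0],
    [0,-0.4,0],
    [0,-0.44,0],
    [0,-0.46,0],
  ],
  dr=[
    [0,0,0],
    [0,0,0],
    [0,0,0],
    [0,0,0],
    [0,0,0],
    [0,0,0],
    [0,0,0],
    [0,0,0],
    [0,0,0],
    [0,0,0],
  ],
  hand=[1,1,1,1,1,1,1,1,1,1],
)

```text
time: 5.9
tcp_pos: [509.7, 29.3, 81.1]
tool_rot: [0.642, 0.3, 0.64, -0.297]
wrist_force: [-1.6, 5.2, 2.2]
gripper_width: 10.4
```

Run:
```python
from h import *
u=np.array([np.cos(np.radians(40)),np.sin(np.radians(40))]); e=np.array([616.5,118.5])-139*u; print(e)
plan([([*e,81],40),([*e,120],40),([*e,200],40)])
snap('scene','s2.png')
```

```text
[510.01982241  29.15252225]
now [509.7  29.3  81.1] yaw_y 40.08 down [ 0.0031  0.002  -1.    ] w 10.4 F [-1.6  5.2  2.2] q [-0.18  0.14  1.9   0.    1.1  -0.88] t 5.9
[np.float64(510.019822406462), np.float64(29.15252225357105), 81] 40 lin [0.0, 0.001, 0.001] dr [0.001, 0.0, -0.002]
[np.float64(510.019822406462), np.float64(29.15252225357105), 120] 40 lin [-0.13, 0.001, 0.001] dr [0.001, 0.0, -0.002]
[np.float64(510.019822406462), np.float64(29.15252225357105), 200] 40 lin [-0.396, 0.002, 0.001] dr [0.001, 0.0, -0.002]
```

View pics/s2.png

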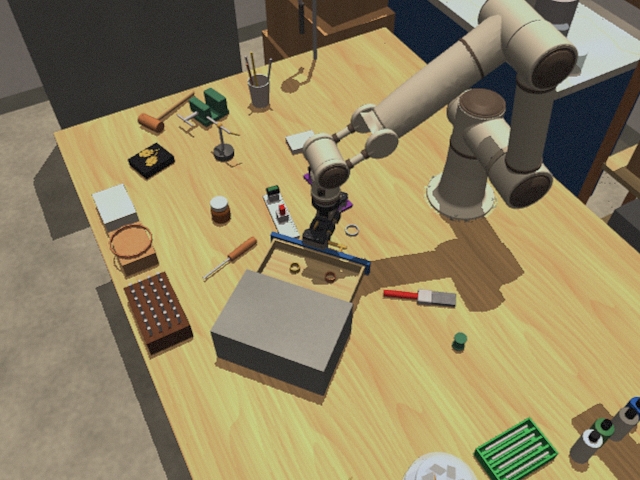

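The drawer is open, with the brass-yellow band at scene (294,268) and the copper-brown one at (330,277). Next I release the handle and rise.

>>> step_arm(
  linear=[
    [0,0,0],
    [0,0,0],
    [0,0,0],
    [0,0,0],
    [-0.05,0,0],
    [-0.15,0,0],
    [-0.28,0,0],
    [-0.41,0,0],
    [-0.45,-0.1,0],
    [-0.45,-0.25,0],
  ],
  dr=[
    [0,0,0],
    [0,0,0],
    [0,0,0],
    [0,0,0],
    [0,0,0],
    [0,0,0],
    [0,0,0],
    [0,0,0],
    [0,0,0],
    [0,0,0],
  ],
  hand=[0.5,0.5,0.5,0.5,0.5,0.5,0.5,0.2,0.0,0.0],
)

```text
time: 6.78
tcp_pos: [457.7, -17.6, 220.9]
tool_rot: [0.646, 0.299, 0.638, -0.296]
wrist_force: [0.3, -0.3, 0.4]
gripper_width: 40.6
```

Run:
```python
from h import *
snap('scene');snap('top','top3.png'); plan([])
for n in('scene','top'):
    for t in['band','copper_band']:
        for r in eyes.search_frame(n,t)[:4]: print(n,t,np.round(r['rect']),round(r['confidence'],2))
crop('scene',(240,220,390,320),'s3.png',5)
crop('top',(180,100,330,260),'t3.png',4)
```

```text
now [451.8 -19.2 216. ] yaw_y 39.93 down [ 0.0015 -0.     -1.    ] w 45.9 F [ 1.1  0.1 -0.9] q [-0.31 -0.17  1.92  0.    1.39 -1.01] t 6.88
scene band [211. 196. 230. 222.] 0.74
scene band [290. 263. 300. 273.] 0.48
top copper_band [249. 218. 266. 230.] 0.55
```

View pics/s3.png

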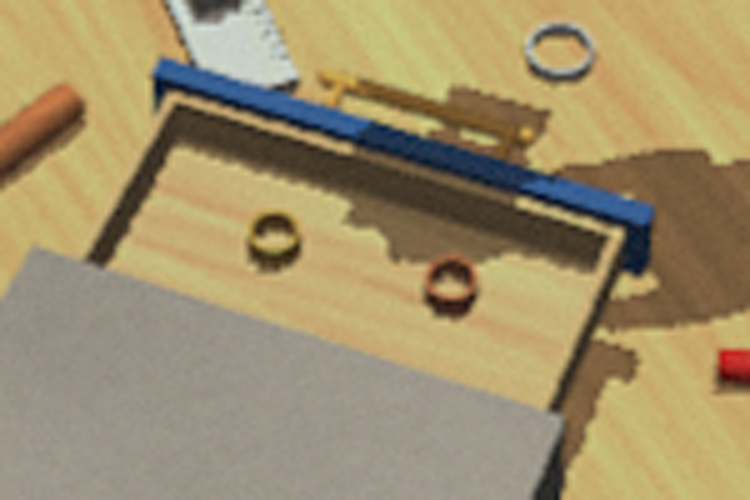

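View pics/t3.png

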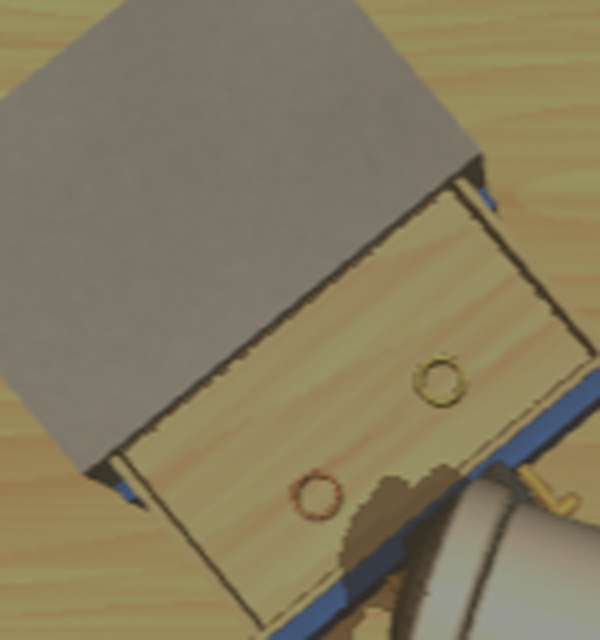

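Two bands: brass-yellow at top (290,195), scene (295,267), and copper-red at top (259,224), scene (330,277). The yellow one is the brass band, and both crops confirm it. Now I triangulate.

Run:
```python
from h import *
uv={}
for n,(l,t,r,b),z in(('top',(278,184,303,208),91),('scene',(285,258,305,278),91)):
    p,d=load(n); hsv=cv2.cvtColor(p,cv2.COLOR_RGB2HSV).astype(int)[t:b,l:r]
    W=world(n,d)[t:b,l:r]
    m=(W[...,2]>83)&(W[...,2]<100)
    v,u=np.nonzero(m); (c,(w,h),a)=cv2.minAreaRect(np.c_[u,v].astype(np.float32)); 
    print(n,'n',m.sum(),'center px',c[0]+l,c[1]+t,w,h,'mean',u.mean()+l,v.mean()+t,'z med',np.median(W[m][:,2]), 'mean xy',W[m].mean(0))
    uv[n]=(c[0]+l,c[1]+t)
    for z in(88,91): print(z,plane(n,uv[n],z))
# triangulate with hand-picked rim centres
def ray(n,q):
    c=eyes.get_calibration(n); Rm=R.from_rotvec(c['rvec']).as_matrix(); o=-Rm.T@c['tvec']
    d=Rm.T@np.array([(q[0]-c['cx'])/c['fx'],(q[1]-c['cy'])/c['fy'],1]); return o,d/np.linalg.norm(d)
o1,d1=ray('top',(290,195.25));o2,d2=ray('scene',(294.8,266.6))
s=np.linalg.lstsq(np.c_[d1,-d2],o2-o1,rcond=None)[0]; print('tri',o1+s[0]*d1,o2+s[1]*d2)
```

```text
top n 47 center px 289.5 194.5 11.0 11.0 mean 289.4255319148936 194.25531914893617 z med 89.66455239878233 mean xy [623.45234256  62.97087284  89.4747501 ]
88 [[623.10303123  62.88630616  88.        ]]
91 [[622.57174319  62.68956753  91.        ]]
scene n 53 center px 294.0 266.5 9.0 10.0 mean 294.1132075471698 266.33962264150944 z med 87.5775265606176 mean xy [624.35799339  62.93591046  87.93948967]
88 [[624.91659622  63.35385446  88.        ]]
91 [[625.84901428  65.42366406  91.        ]]
tri [621.97091899  61.92159065  84.02243831] [621.90212645  61.96610589  84.01324066]
```

Run:
```python
from h import *
plan([([623.5,63.2,z],-50) for z in(200,150,77.5)])
```

```text
now [454.8 -17.  215.8] yaw_y 40.1 down [ 0.0025  0.0017 -1.    ] w 45.5 F [0.  0.3 1.1] q [-0.31 -0.17  1.92  0.    1.39 -1.01] t 7.08
[623.5, 63.2, 200] -50 lin [0.055, 0.602, 0.158] dr [1.001, -0.001, -0.002]
[623.5, 63.2, 150] -50 lin [0.221, 0.602, 0.158] dr [1.001, -0.001, -0.002]
[623.5, 63.2, 77.5] -50 lin [0.463, 0.601, 0.158] dr [1.001, -0.001, -0.002]
```

>>> step_arm(
  linear=[
    [0.05,0.2,0.05],
    [0.05,0.4,0.1],
    [0.05,0.6,0.158],
    [0.05,0.6,0.158],
    [0.05,0.6,0.158],
    [0.05,0.6,0.158],
    [0.05,0.6,0.158],
    [0.1,0.6,0.158],
    [0.15,0.6,0.158],
    [0.22,0.6,0.158],
  ],
  dr=[
    [0.5,0,0],
    [0.9,0,0],
    [0.99,0,0],
    [0.99,0,0],
    [0.99,0,0],
    [0.99,0,0],
    [0.99,0,0],
    [0.99,0,0],
    [0.99,0,0],
    [0.99,0,0],
  ],
  hand=[-0.1,-0.1,-0.1,-0.1,-0.1,-0.1,-0.1,-0.1,-0.1,-0.1],
)

```text
time: 7.92
tcp_pos: [624.9, 64.0, 150.4]
tool_rot: [0.344, 0.62, 0.344, -0.616]
wrist_force: [0.9, -0.1, -0.1]
gripper_width: 50.6
```

Run:
```python
from h import *
plan([([623.5,63.2,z],-50) for z in(150,110,77.5)])
```

```text
now [624.9  64.  150.4] yaw_y -31.76 down [ 0.005   0.0016 -1.    ] w 50.6 F [ 0.9 -0.1 -0.1] q [-0.09  0.34  1.51  0.    1.29  0.46] t 7.92
[623.5, 63.2, 150] -50 lin [0.001, -0.003, 0.005] dr [0.203, -0.003, -0.002]
[623.5, 63.2, 110] -50 lin [0.135, -0.003, 0.005] dr [0.203, -0.003, -0.002]
[623.5, 63.2, 77.5] -50 lin [0.243, -0.003, 0.006] dr [0.203, -0.003, -0.002]
```

>>> step_arm(
  linear=[
    [0,-0.003,0.005],
    [0,-0.003,0.005],
    [0,-0.003,0.005],
    [0.05,-0.003,0.005],
    [0.1,-0.003,0.005],
    [0.14,-0.003,0.005],
    [0.18,-0.003,0.005],
    [0.21,-0.003,0.005],
    [0.23,-0.003,0.005],
    [0.237,-0.003,0.005],
  ],
  dr=[
    [0.203,-0.003,0],
    [0.203,-0.003,0],
    [0.203,-0.003,0],
    [0.203,-0.003,0],
    [0.203,-0.003,0],
    [0.203,-0.003,0],
    [0.203,-0.003,0],
    [0.203,-0.003,0],
    [0.203,-0.003,0],
    [0.203,-0.003,0],
  ],
  hand=[-0.1,-0.1,-0.1,-0.1,-0.1,-0.1,-0.1,-0.1,-0.1,-0.1],
)

```text
time: 8.75
tcp_pos: [623.1, 63.6, 77.8]
tool_rot: [-0.242, -0.664, -0.241, 0.665]
wrist_force: [-1.4, 0.4, -0.6]
gripper_width: 50.8
```

Run:
```python
from h import *
plan([([623.5,63.2,z],-50) for z in(77.5,)])
snap('scene'); crop('scene',(240,220,390,320),'s4.png',5)
```

```text
now [623.1  63.6  77.8] yaw_y -50.02 down [-1.0e-04 -1.7e-03 -1.0e+00] w 50.8 F [-1.4  0.4 -0.6] q [-0.09  0.42  1.56 -0.    1.16  0.78] t 8.75
[623.5, 63.2, 77.5] -50 lin [0.001, 0.002, -0.0] dr [-0.0, 0.001, -0.001]
```

View pics/s4.png

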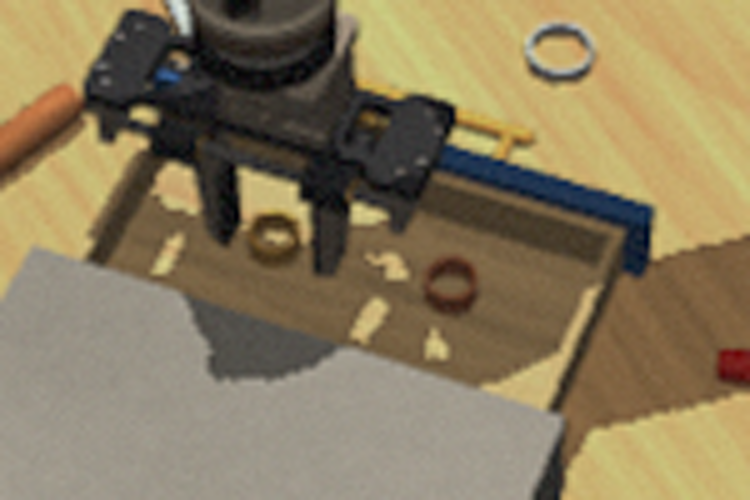

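The brass band is between the fingers (crop 272,238). Closing gently and lifting.

>>> step_arm(
  linear=[
    [0,0,0],
    [0,0,0],
    [0,0,0],
    [0,0,0],
    [0,0,0],
    [-0.05,0,0],
    [-0.15,0,0],
    [-0.28,0,0],
    [-0.4,0,0],
    [-0.4,0,0],
  ],
  dr=[
    [0,0,0],
    [0,0,0],
    [0,0,0],
    [0,0,0],
    [0,0,0],
    [0,0,0],
    [0,0,0],
    [0,0,0],
    [0,0,0],
    [0,0,0],
  ],
  hand=[1,1,1,1,1,1,1,1,1,1],
  newtons=12,
)

```text
time: 9.63
tcp_pos: [627.9, 63.4, 207.9]
tool_rot: [0.245, 0.669, 0.239, -0.66]
wrist_force: [1.2, -0.3, 1.3]
gripper_width: 29.1
```

Run:
```python
from h import *
plan([([541.2,-218.7,z],-7.85) for z in(200,120,14.5)])
snap('scene'); crop('scene',(240,180,390,320),'s5.png',5)
```

```text
now [627.9  63.4 207.9] yaw_y -50.02 down [ 0.0155 -0.003  -0.9999] w 29.1 F [ 1.2 -0.3  1.3] q [-0.09  0.29  1.45 -0.    1.38  0.78] t 9.63
[541.2, -218.7, 200] -7.85 lin [0.024, 0.535, 0.826] dr [-0.469, -0.003, -0.01]
[541.2, -218.7, 120] -7.85 lin [0.291, 0.531, 0.828] dr [-0.469, -0.003, -0.01]
[541.2, -218.7, 14.5] -7.85 lin [0.643, 0.527, 0.832] dr [-0.469, -0.003, -0.01]
```

View pics/s5.png

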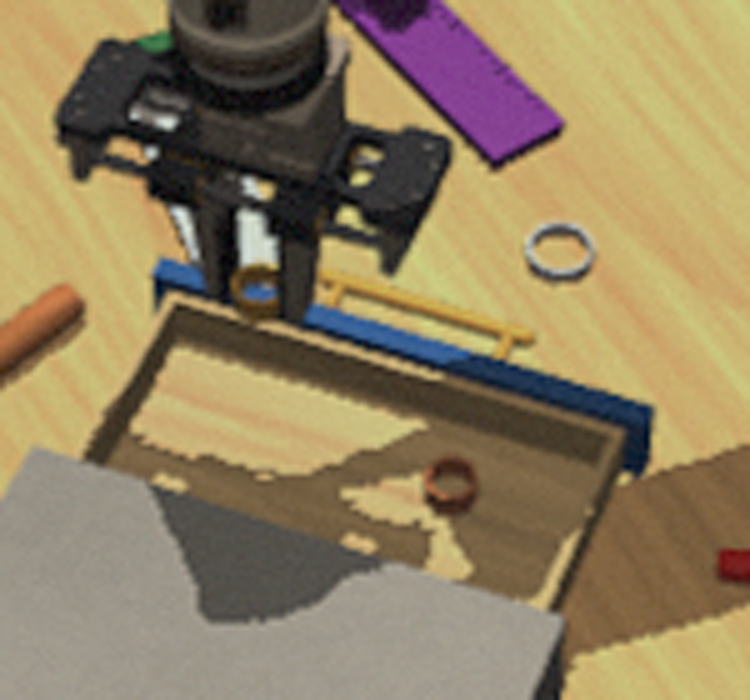

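>>> step_arm(
  linear=[
    [0,0.1,0.15],
    [0,0.2,0.3],
    [0.02,0.3,0.46],
    [0.02,0.4,0.62],
    [0.02,0.5,0.77],
    [0.05,0.534,0.828],
    [0.15,0.534,0.828],
    [0.25,0.534,0.828],
    [0.35,0.531,0.83],
    [0.4,0.531,0.83],
  ],
  dr=[
    [-0.469,-0.003,-0.01],
    [-0.469,-0.003,-0.01],
    [-0.469,-0.003,-0.01],
    [-0.469,-0.003,-0.01],
    [-0.469,-0.003,-0.01],
    [-0.469,-0.003,-0.01],
    [-0.469,-0.003,-0.01],
    [-0.469,-0.003,-0.01],
    [-0.469,-0.003,-0.01],
    [-0.469,-0.003,-0.01],
  ],
  hand=[1,1,1,1,1,1,1,1,1,1],
)

```text
time: 10.52
tcp_pos: [534.5, -218.4, 77.0]
tool_rot: [-0.459, -0.531, -0.469, 0.536]
wrist_force: [-0.2, 0.9, -1.8]
gripper_width: 29.1
```

Run:
```python
from h import *
plan([([541.2,-218.7,z],-7.85) for z in(60,40,14.5)])
snap('scene'); crop('scene',(230,150,350,260),'s6.png',5)
snap('top'); crop('top',(330,180,460,280),'t6.png',5)
```

```text
now [ 534.5 -218.4   77. ] yaw_y -7.99 down [-0.0134  0.0062 -0.9999] w 29.1 F [-0.2  0.9 -1.8] q [-0.6   0.32  1.69 -0.    1.14 -0.46] t 10.52
[541.2, -218.7, 60] -7.85 lin [0.056, 0.023, -0.002] dr [-0.002, -0.003, 0.009]
[541.2, -218.7, 40] -7.85 lin [0.123, 0.024, -0.002] dr [-0.002, -0.003, 0.009]
[541.2, -218.7, 14.5] -7.85 lin [0.208, 0.025, -0.001] dr [-0.002, -0.003, 0.009]
```

View pics/s6.png

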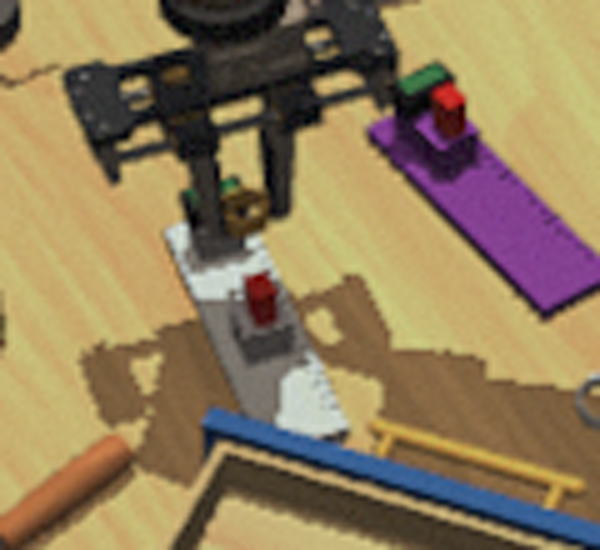

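View pics/t6.png

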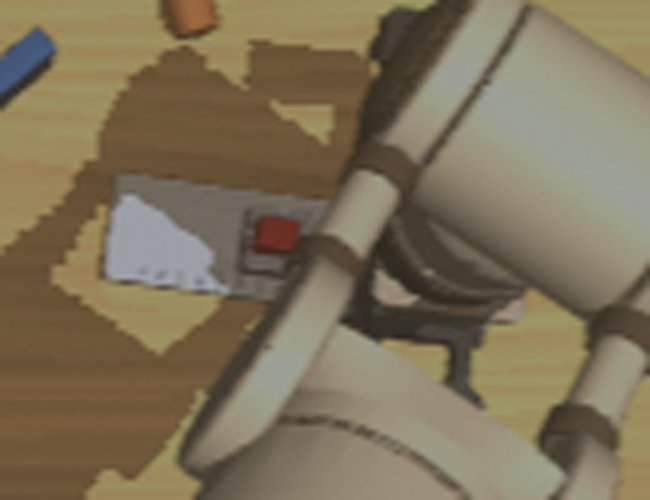

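Run:
```python
from h import *
snap('scene'); crop('scene',(255,160,310,215),'s7.png',10); plan([([541.2,-218.7,z],-7.85) for z in(40,14.5)])
print(proj('scene',sensors.sense()['tcp_pos'])-[255,160])
```

```text
now [ 537.4 -217.9   81.4] yaw_y -7.83 down [-0.0091  0.0038 -1.    ] w 29.8 F [ 0.7  0.2 -0.3] q [-0.59  0.32  1.69 -0.    1.15 -0.45] t 10.67
[541.2, -218.7, 40] -7.85 lin [0.138, 0.014, 0.001] dr [0.0, -0.002, 0.006]
[541.2, -218.7, 14.5] -7.85 lin [0.223, 0.015, 0.001] dr [0.0, -0.002, 0.006]
[[22.8064205  32.15091295]]
```

View pics/s7.png

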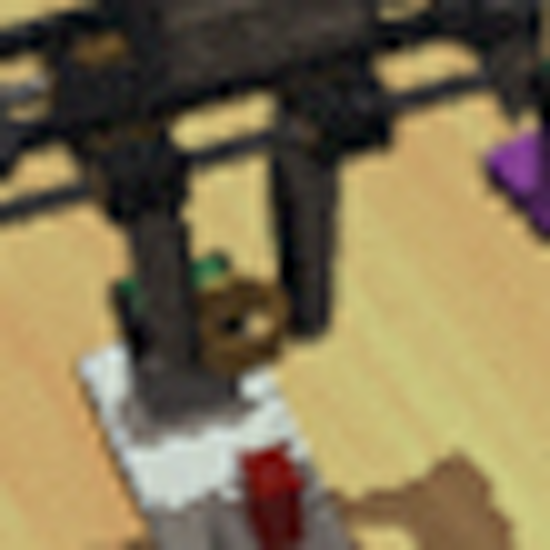

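>>> step_arm(
  linear=[
    [0.03,0.014,0.001],
    [0.06,0.014,0.001],
    [0.09,0.014,0.001],
    [0.12,0.014,0.001],
    [0.14,0.014,0.001],
    [0.16,0.014,0.001],
    [0.18,0.014,0.001],
    [0.195,0.014,0.001],
    [0.2,0.015,0.001],
    [0.2,0.015,0.001],
  ],
  dr=[
    [0,-0.002,0.006],
    [0,-0.002,0.006],
    [0,-0.002,0.006],
    [0,-0.002,0.006],
    [0,-0.002,0.006],
    [0,-0.002,0.006],
    [0,-0.002,0.006],
    [0,-0.002,0.006],
    [0,-0.002,0.006],
    [0,-0.002,0.006],
  ],
  hand=[1,1,1,1,1,1,1,1,1,1],
)

```text
time: 11.5
tcp_pos: [541.1, -218.4, 21.0]
tool_rot: [-0.465, -0.533, -0.465, 0.533]
wrist_force: [0.3, -0.3, -0.2]
gripper_width: 29.6
```

Run:
```python
from h import *
snap('scene'); crop('scene',(255,170,310,225),'s8.png',10); plan([([541.2,-218.7,z],-7.85) for z in(18,16,15)])
print(proj('scene',sensors.sense()['tcp_pos'])-[255,170])
```

```text
now [ 541.4 -218.6   21.4] yaw_y -7.83 down [-2.e-04 -6.e-04 -1.e+00] w 29.1 F [ 0.4  0.3 -0.6] q [-0.59  0.4   1.71 -0.    1.03 -0.45] t 11.55
[541.2, -218.7, 18] -7.85 lin [0.011, -0.001, 0.0] dr [0.0, 0.0, 0.0]
[541.2, -218.7, 16] -7.85 lin [0.018, -0.001, 0.0] dr [0.0, 0.0, 0.0]
[541.2, -218.7, 15] -7.85 lin [0.021, -0.001, 0.0] dr [0.0, 0.0, 0.0]
[[22.65036789 35.79979271]]
```

View pics/s8.png

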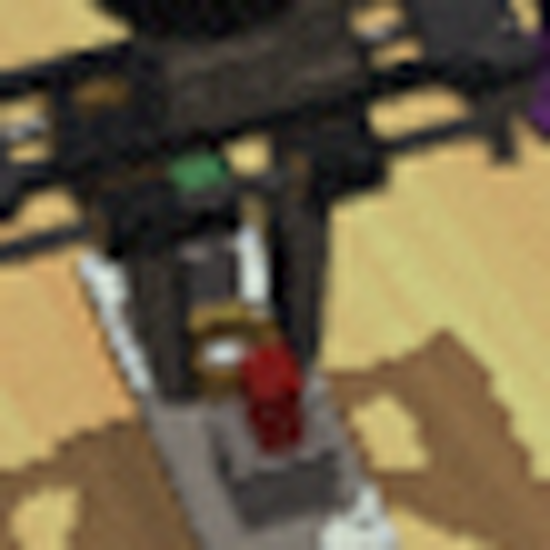

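>>> step_arm(
  linear=[
    [0.007,-0.001,0],
    [0.014,-0.001,0],
    [0.02,-0.001,0],
    [0.021,-0.001,0],
    [0.021,-0.001,0],
    [0.021,-0.001,0],
    [0.021,-0.001,0],
    [0.021,-0.001,0],
    [0.021,-0.001,0],
    [0.021,-0.001,0],
  ],
  dr=[
    [0,0,0],
    [0,0,0],
    [0,0,0],
    [0,0,0],
    [0,0,0],
    [0,0,0],
    [0,0,0],
    [0,0,0],
    [0,0,0],
    [0,0,0],
  ],
  hand=[1,1,1,1,0.9,0.2,0,0,0,0],
)

```text
time: 12.38
tcp_pos: [541.0, -218.5, 14.9]
tool_rot: [-0.465, -0.533, -0.465, 0.533]
wrist_force: [-0.4, -0.8, 0.4]
gripper_width: 45.9
```

Run:
```python
from h import *
plan([([541.2,-218.7,z],-7.85) for z in(40,150)])
```

```text
now [ 541.  -218.5   14.9] yaw_y -7.83 down [-3.e-04 -5.e-04 -1.e+00] w 45.9 F [-0.4 -0.8  0.4] q [-0.59  0.41  1.71 -0.    1.02 -0.45] t 12.38
[541.2, -218.7, 40] -7.85 lin [-0.084, 0.001, 0.0] dr [0.0, 0.0, 0.0]
[541.2, -218.7, 150] -7.85 lin [-0.45, 0.001, 0.001] dr [0.0, 0.0, 0.0]
```

>>> step_arm(
  linear=[
    [-0.03,0,0],
    [-0.08,0,0],
    [-0.2,0,0],
    [-0.32,0,0],
    [-0.45,0,0],
    [-0.45,0,-0.14],
    [-0.45,0,-0.28],
    [-0.45,0,-0.42],
    [-0.45,0,-0.5],
    [-0.45,0,-0.5],
  ],
  dr=[
    [0,0,0],
    [0,0,0],
    [0,0,0],
    [0,0,0],
    [0,0,0],
    [0,0,0],
    [0,0,0],
    [0,0,0],
    [0,0,0],
    [0,0,0],
  ],
  hand=[0,0,0,0,0,0,0,0,0,0],
)

```text
time: 13.22
tcp_pos: [561.7, -65.2, 150.6]
tool_rot: [0.466, 0.532, 0.466, -0.531]
wrist_force: [0.2, 0.8, -0.6]
gripper_width: 46.1
```

Run:
```python
from h import *
plan([])
snap('scene'); snap('top')
crop('scene',(255,170,310,245),'s9.png',8); crop('top',(340,200,440,260),'t9.png',7)
```

```text
now [561.7 -65.2 150.6] yaw_y -7.55 down [ 3.0e-04  1.1e-03 -1.0e+00] w 46.1 F [ 0.2  0.8 -0.6] q [-0.33  0.19  1.69  0.    1.26 -0.2 ] t 13.22
```

View pics/s9.png

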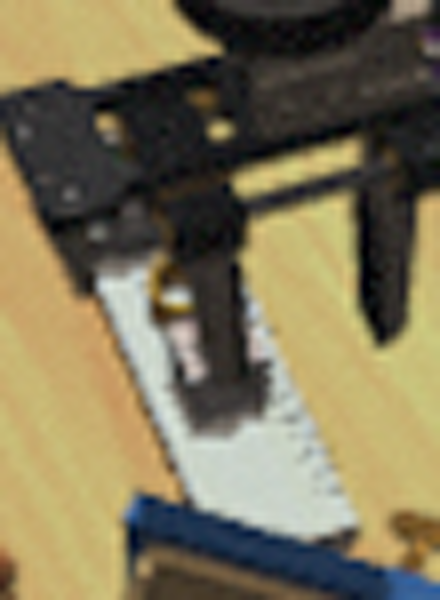

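View pics/t9.png

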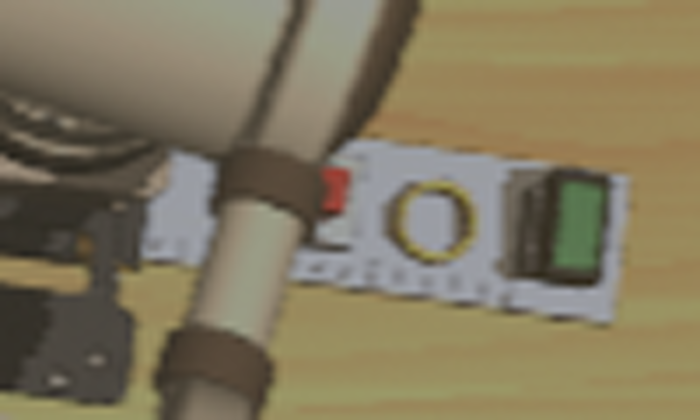

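The band lies flat between the jaws (top crop at (432,222), i.e. pixel (401.7,231.7)). I'll check its offset from the measuring line.

Run:
```python
from h import *
G=np.array([545.1,-190.7]);a=np.radians(-7.85)
p,d=load('top');W=world('top',d);hsv=cv2.cvtColor(p,cv2.COLOR_RGB2HSV).astype(int)
l,t,r,b=394,224,410,240
m=(hsv[t:b,l:r,1]>90)&(hsv[t:b,l:r,0]>15)&(hsv[t:b,l:r,0]<35)
v,u=np.nonzero(m); (cx,cy),rad=cv2.minEnclosingCircle(np.c_[u,v].astype(np.float32)); print(m.sum(),cx+l,cy+t,rad)
for q in((cx+l,cy+t),(u.mean()+l,v.mean()+t)):
    P=plane('top',q,28)[0]; print(P,(P[:2]-G)@rot(a))
plan([])
# tab target
for y in (21.3,):
    print('tab',G+rot(a)@[0,y])
```

```text
36 401.5 231.2142858505249 5.782727241516113
[ 540.26613953 -217.47849069   28.        ] [ -1.13115327 -27.18775943]
[ 540.74249914 -218.47051067   28.        ] [ -0.52376741 -28.10542198]
now [561.7 -69.3 150.4] yaw_y -7.71 down [ 2.0e-04 -1.2e-03 -1.0e+00] w 46.2 F [-0.3 -0.7 -0.3] q [-0.34  0.19  1.69 -0.    1.26 -0.2 ] t 13.32
tab [ 548.00915637 -169.59960168]
```

Run:
```python
from h import *
plan([([548,-169.6,z],-7.85) for z in(150,100,80,46)])
```

```text
now [561.7 -69.3 150.4] yaw_y -7.71 down [ 2.0e-04 -1.2e-03 -1.0e+00] w 46.2 F [-0.3 -0.7 -0.3] q [-0.34  0.19  1.69 -0.    1.26 -0.2 ] t 13.32
[548, -169.6, 150] -7.85 lin [0.002, -0.0, 0.337] dr [0.002, 0.001, -0.0]
[548, -169.6, 100] -7.85 lin [0.169, -0.0, 0.337] dr [0.002, 0.001, -0.0]
[548, -169.6, 80] -7.85 lin [0.235, -0.0, 0.337] dr [0.002, 0.001, -0.0]
[548, -169.6, 46] -7.85 lin [0.349, -0.0, 0.337] dr [0.002, 0.001, -0.0]
```

>>> step_arm(
  linear=[
    [0,0,0.1],
    [0,0,0.2],
    [0,0,0.3],
    [0,0,0.337],
    [0.08,0,0.337],
    [0.15,0,0.337],
    [0.2,0,0.337],
    [0.22,0,0.337],
    [0.22,0,0.337],
    [0.22,0,0.337],
  ],
  dr=[
    [0.002,0,0],
    [0.002,0,0],
    [0.002,0,0],
    [0.002,0,0],
    [0.002,0,0],
    [0.002,0,0],
    [0.002,0,0],
    [0.002,0,0],
    [0.002,0,0],
    [0.002,0,0],
  ],
  hand=[0,0,0,0,0,0,0,0,0,0],
)

```text
time: 14.15
tcp_pos: [548.3, -170.0, 85.1]
tool_rot: [-0.465, -0.533, -0.464, 0.534]
wrist_force: [-0.4, -0.9, -0.0]
gripper_width: 45.9
```

Run:
```python
from h import *
snap('scene'); crop('scene',(240,150,320,245),'s10.png',6);snap('top'); crop('top',(340,190,440,260),'t10.png',6); plan([([548,-169.6,z],-7.85) for z in(60,46)])
```

```text
now [ 549.  -170.2   86.1] yaw_y -7.9 down [ 0.0024 -0.0024 -1.    ] w 45.6 F [-0.2 -0.   0.7] q [-0.51  0.29  1.71 -0.    1.14 -0.37] t 14.25
[548, -169.6, 60] -7.85 lin [0.087, -0.004, -0.002] dr [-0.001, 0.001, -0.002]
[548, -169.6, 46] -7.85 lin [0.134, -0.004, -0.002] dr [-0.001, 0.001, -0.002]
```

View pics/s10.png

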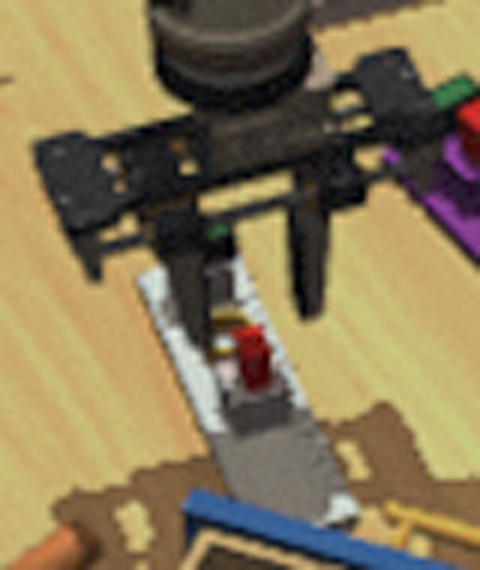

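The fingers straddle the red tab on the aluminium gauge (crop (252,355)). Descending and gripping it lightly.

>>> step_arm(
  linear=[
    [0.03,-0.004,-0.002],
    [0.06,-0.004,-0.002],
    [0.09,-0.004,-0.002],
    [0.115,-0.004,-0.002],
    [0.134,-0.004,-0.002],
    [0.134,-0.004,-0.002],
    [0.134,-0.004,-0.002],
    [0.134,-0.004,-0.002],
    [0.134,-0.004,-0.002],
    [0.134,-0.004,-0.002],
  ],
  dr=[
    [0,0,-0.002],
    [0,0,-0.002],
    [0,0,-0.002],
    [0,0,-0.002],
    [0,0,-0.002],
    [0,0,-0.002],
    [0,0,-0.002],
    [0,0,-0.002],
    [0,0,-0.002],
    [0,0,-0.002],
  ],
  hand=[0,0,0,0.2,1,1,1,1,1,1],
  newtons=6,
)

```text
time: 15.08
tcp_pos: [548.8, -169.7, 46.0]
tool_rot: [-0.465, -0.533, -0.463, 0.534]
wrist_force: [4.4, -1.5, -4.8]
gripper_width: 16.1
```

Run:
```python
from h import *
plan([])
```

```text
now [ 548.8 -169.7   46. ] yaw_y -7.91 down [ 0.0013 -0.0025 -1.    ] w 16.1 F [ 4.4 -1.5 -4.8] q [-0.51  0.34  1.73 -0.    1.06 -0.37] t 15.08
```

>>> step_arm(
  linear=[
    [0,0,0.01],
    [0,0,0.02],
    [0,0,0.032],
    [0,0,0.044],
    [0,0,0.056],
    [0,0,0.068],
    [0,0,0.08],
    [0,0,0.09],
    [0,0,0.097],
    [0,0,0.1],
  ],
  dr=[
    [0,0,0],
    [0,0,0],
    [0,0,0],
    [0,0,0],
    [0,0,0],
    [0,0,0],
    [0,0,0],
    [0,0,0],
    [0,0,0],
    [0,0,0],
  ],
  hand=[1,1,1,1,1,1,1,1,1,1],
)

```text
time: 15.92
tcp_pos: [544.7, -199.7, 46.0]
tool_rot: [-0.465, -0.533, -0.463, 0.534]
wrist_force: [4.9, 1.2, -5.6]
gripper_width: 15.6
```

Run:
```python
from h import *
plan([]); s=sensors.sense()['tcp_pos']; G=np.array([545.1,-190.7]); y=(rot(np.radians(-7.85)).T@(s[:2]-G)); print('tab local',y,'opening',y[1]-18+60)
snap('scene'); crop('scene',(240,150,320,245),'s11.png',6)
```

```text
now [ 544.7 -199.7   46. ] yaw_y -7.93 down [ 0.0014 -0.0025 -1.    ] w 15.6 F [ 4.9  1.2 -5.6] q [-0.56  0.36  1.72 -0.    1.07 -0.42] t 15.92
tab local [ 0.81022645 -9.02336032] opening 32.97663968054717
```

View pics/s11.png

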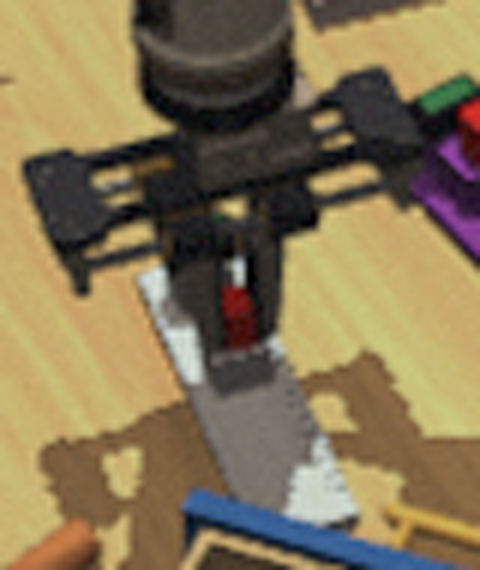

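>>> step_arm(
  linear=[
    [0,0,0.001],
    [0,0,0.002],
    [0,0,0.003],
    [0,0,0.004],
    [0,0,0.005],
    [0,0,0.006],
    [0,0,0.007],
    [0,0,0.007],
    [0,0,0.007],
    [0,0,0.007],
  ],
  dr=[
    [0,0,0],
    [0,0,0],
    [0,0,0],
    [0,0,0],
    [0,0,0],
    [0,0,0],
    [0,0,0],
    [0,0,0],
    [0,0,0],
    [0,0,0],
  ],
  hand=[1,1,1,1,1,1,1,1,1,1],
)

```text
time: 16.8
tcp_pos: [544.4, -201.9, 46.0]
tool_rot: [-0.465, -0.533, -0.463, 0.534]
wrist_force: [4.5, 1.9, -6.6]
gripper_width: 16.2
```

>>> step_arm(
  linear=[
    [0,0,0.001],
    [0,0,0.001],
    [0,0,0.002],
    [0,0,0.002],
    [0,0,0.003],
    [0,0,0.003],
    [0,0,0.004],
    [0,0,0.004],
    [0,0,0.004],
    [0,0,0.004],
  ],
  dr=[
    [0,0,0],
    [0,0,0],
    [0,0,0],
    [0,0,0],
    [0,0,0],
    [0,0,0],
    [0,0,0],
    [0,0,0],
    [0,0,0],
    [0,0,0],
  ],
  hand=[1,1,1,1,1,1,1,1,1,1],
)

```text
time: 17.63
tcp_pos: [544.2, -203.1, 46.0]
tool_rot: [-0.465, -0.533, -0.463, 0.534]
wrist_force: [4.2, 2.0, -5.1]
gripper_width: 15.9
```

>>> step_arm(
  linear=[
    [0,0,0.001],
    [0,0,0.001],
    [0,0,0.002],
    [0,0,0.002],
    [0,0,0.003],
    [0,0,0.003],
    [0,0,0.004],
    [0,0,0.004],
    [0,0,0.004],
    [0,0,0.004],
  ],
  dr=[
    [0,0,0],
    [0,0,0],
    [0,0,0],
    [0,0,0],
    [0,0,0],
    [0,0,0],
    [0,0,0],
    [0,0,0],
    [0,0,0],
    [0,0,0],
  ],
  hand=[1,1,1,1,1,1,1,1,1,1],
)

```text
time: 18.47
tcp_pos: [544.2, -203.2, 46.0]
tool_rot: [0.465, 0.534, 0.464, -0.533]
wrist_force: [4.9, 5.5, -4.2]
gripper_width: 15.7
```

Run:
```python
from h import *
plan([]);snap('top'); crop('top',(360,200,440,260),'t12.png',8)
snap('scene'); crop('scene',(255,170,305,225),'s12.png',10)
```

```text
now [ 544.2 -203.2   46. ] yaw_y -7.92 down [ 1.5e-03 -9.0e-04 -1.0e+00] w 15.7 F [ 4.9  5.5 -4.2] q [-0.57  0.36  1.71  0.    1.07 -0.43] t 18.47
```

View pics/s12.png

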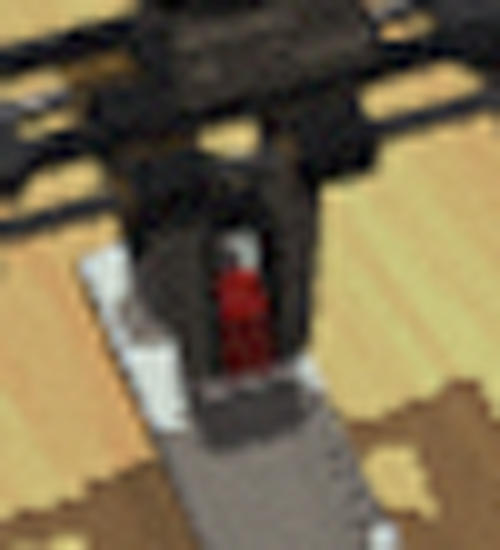

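View pics/t12.png

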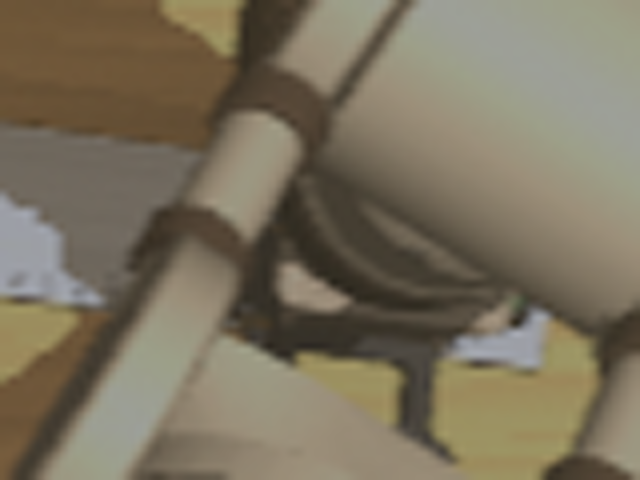

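The jaw stopped: commanded 1.2 mm, it moved 0.1 mm, and force rose from 2 to 5.5 N at an estimated opening of 29.4 mm. It is pressing on the band. Now I release the tab and rise.

>>> step_arm(
  linear=[
    [0,0,0],
    [0,0,0],
    [0,0,0],
    [0,0,0],
    [-0.05,0,0],
    [-0.15,0,0],
    [-0.28,0,0],
    [-0.35,0,0],
    [-0.35,0,-0.12],
    [-0.35,0,-0.24],
  ],
  dr=[
    [0,0,0],
    [0,0,0],
    [0,0,0],
    [0,0,0],
    [0,0,0],
    [0,0,0],
    [0,0,0],
    [0,0,0],
    [0,0,0],
    [0,0,0],
  ],
  hand=[0.3,0.1,0,0,0,0,0,0,0,0],
)

```text
time: 19.4
tcp_pos: [555.3, -133.4, 153.9]
tool_rot: [0.466, 0.535, 0.461, -0.534]
wrist_force: [-0.0, 0.3, 0.3]
gripper_width: 45.6
```

Run:
```python
from h import *
plan([([450,0,150],40),([480,3,150],40)])
```

```text
now [ 555.3 -133.4  153.9] yaw_y -8.14 down [ 0.006  -0.0038 -1.    ] w 45.6 F [-0.   0.3  0.3] q [-0.45  0.2   1.68 -0.    1.26 -0.3 ] t 19.4
[450, 0, 150] 40 lin [0.009, -0.41, -0.391] dr [-0.535, 0.003, -0.003]
[480, 3, 150] 40 lin [0.01, -0.313, -0.415] dr [-0.535, 0.003, -0.003]
```

>>> step_arm(
  linear=[
    [-0.1,-0.1,-0.1],
    [-0.1,-0.2,-0.2],
    [-0.1,-0.3,-0.3],
    [-0.1,-0.4,-0.39],
    [-0.1,-0.41,-0.39],
    [-0.1,-0.41,-0.39],
    [-0.1,-0.41,-0.39],
    [-0.1,-0.41,-0.39],
    [-0.1,-0.41,-0.39],
    [-0.1,-0.41,-0.39],
  ],
  dr=[
    [-0.535,0.003,-0.003],
    [-0.535,0.003,-0.003],
    [-0.535,0.003,-0.003],
    [-0.535,0.003,-0.003],
    [-0.535,0.003,-0.003],
    [-0.535,0.003,-0.003],
    [-0.535,0.003,-0.003],
    [-0.535,0.003,-0.003],
    [-0.535,0.003,-0.003],
    [-0.535,0.003,-0.003],
  ],
  hand=[0.5,0.5,0.5,0.5,0.5,0.5,0.5,0.5,0.5,0.5],
  newtons=20,
)

```text
time: 20.23
tcp_pos: [450.0, -0.4, 182.8]
tool_rot: [0.641, 0.299, 0.64, -0.3]
wrist_force: [0.6, 0.5, -0.2]
gripper_width: 23.1
```

Run:
```python
from h import *
snap('scene'); snap('top')
crop('scene',(255,170,310,245),'s13.png',8); crop('top',(340,200,440,260),'t13.png',7)
plan([([510,29.2,z],40) for z in (180,125,95,81)])
```

```text
now [ 4.500e+02 -4.000e-01  1.827e+02] yaw_y 39.9 down [ 2.e-04 -7.e-04 -1.e+00] w 23.1 F [0.1 0.2 0.2] q [-0.27 -0.15  1.97 -0.    1.32 -0.97] t 20.33
[510, 29.2, 180] 40 lin [0.009, 0.217, 0.053] dr [-0.001, 0.0, 0.0]
[510, 29.2, 125] 40 lin [0.192, 0.217, 0.053] dr [-0.001, 0.0, 0.0]
[510, 29.2, 95] 40 lin [0.292, 0.217, 0.053] dr [-0.001, 0.0, 0.0]
[510, 29.2, 81] 40 lin [0.339, 0.217, 0.053] dr [-0.001, 0.0, 0.0]
```

View pics/s13.png

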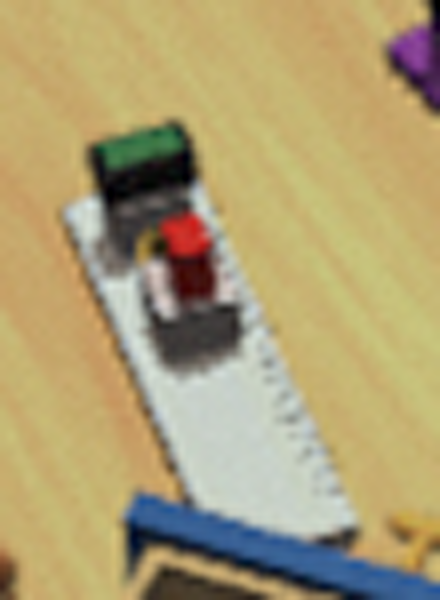

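View pics/t13.png

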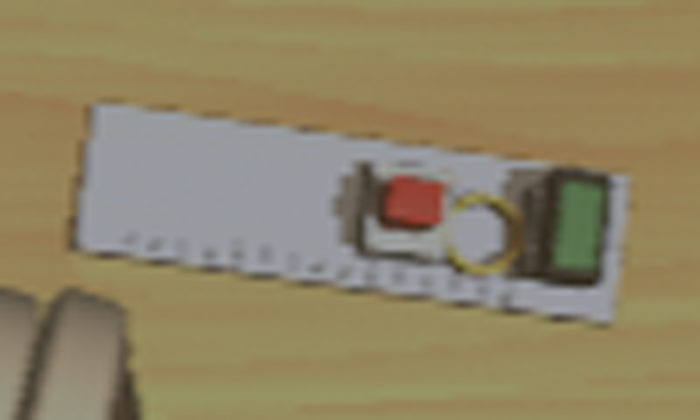

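Run:
```python
from h import *
G=np.array([545.1,-190.7]);a=np.radians(-7.85)
p,d=load('top');hsv=cv2.cvtColor(p,cv2.COLOR_RGB2HSV).astype(int)
l,t,r,b=402,224,418,242
H=hsv[t:b,l:r]; m=(H[...,1]>75)&(H[...,0]>15)&(H[...,0]<35)
for row in m: print(''.join('#' if x else '.' for x in row))
v,u=np.nonzero(m); (cx,cy),rad=cv2.minEnclosingCircle(np.c_[u,v].astype(np.float32)); print(cx+l,cy+t,rad)
for q in((cx+l,cy+t),((484/7)+340-.5,234/7+200-.5)):
    P=plane('top',q,28)[0]; print(P,(P[:2]-G)@rot(a))
# reproject expected outlines: ring at x=0, tab top, jaw
img=cv2.resize(cv2.cvtColor(p[200:260,340:440],cv2.COLOR_RGB2BGR),None,fx=7,fy=7,interpolation=cv2.INTER_CUBIC)
def dr(pts,z,col):
    q=np.array([[*(G+rot(a)@np.array(k)),z] for k in pts]); q=(proj('top',q)-[340,200]+.5)*7
    cv2.polylines(img,[q.astype(np.int32)],True,col,1)
th=np.linspace(0,6.28,40); 
dr(np.c_[15*np.cos(th),-45+15*np.sin(th)],28,(255,0,255))
dr([(-28,-100),(28,-100),(28,100),(-28,100)],12,(0,0,255))
dr([(-16,-30.5),(16,-30.5),(16,-.5),(-16,-.5)],40,(255,255,0))
dr([(-8,-22.5),(8,-22.5),(8,-2.5),(-8,-2.5)],70,(0,255,255))
dr([(-16,-60),(16,-60)],40,(255,255,0))
cv2.imwrite('pics/ov.png',img)
```

```text
................
................
................
................
....######...#..
...##...####....
.........####...
..........###..#
...........##..#
...........##..#
...........##..#
..........###..#
..#.......###..#
..###...#####..#
...########....#
..............##
................
................
411.0 234.0 7.810349941253662
[ 533.22869664 -241.4374356    28.        ] [ -4.83033312 -51.8833605 ]
[ 535.94082068 -235.50979775   28.        ] [ -2.95322175 -45.64084817]
```

View pics/ov.png

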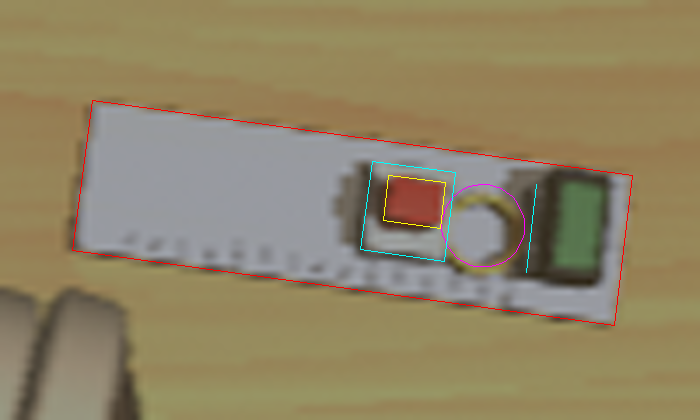

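The band is held between the jaw faces, its ring touching both, about 2.5 mm off the measuring line but well within the 32 mm faces. Next I shut the drawer.

>>> step_arm(
  linear=[
    [0.01,0.1,0.025],
    [0.01,0.217,0.053],
    [0.05,0.217,0.053],
    [0.12,0.217,0.053],
    [0.19,0.217,0.053],
    [0.23,0.217,0.053],
    [0.26,0.217,0.053],
    [0.28,0.217,0.053],
    [0.29,0.217,0.053],
    [0.29,0.217,0.053],
  ],
  dr=[
    [0,0,0],
    [0,0,0],
    [0,0,0],
    [0,0,0],
    [0,0,0],
    [0,0,0],
    [0,0,0],
    [0,0,0],
    [0,0,0],
    [0,0,0],
  ],
  hand=[0.5,0.5,0.5,0.5,0.5,0.5,0.5,0.5,0.5,0.5],
)

```text
time: 21.17
tcp_pos: [510.1, 29.0, 95.7]
tool_rot: [0.641, 0.299, 0.64, -0.3]
wrist_force: [0.2, 0.2, -0.2]
gripper_width: 23.2
```

Run:
```python
from h import *
plan([([510,29.2,z],40) for z in (81,)])
```

```text
now [510.1  29.   95.7] yaw_y 39.88 down [ 2.e-04 -8.e-04 -1.e+00] w 23.2 F [ 0.2  0.2 -0.2] q [-0.18  0.12  1.89 -0.    1.13 -0.88] t 21.17
[510, 29.2, 81] 40 lin [0.049, 0.0, -0.001] dr [-0.001, 0.0, 0.0]
```

>>> step_arm(
  linear=[
    [0.016,0,0],
    [0.032,0,0],
    [0.049,0,0],
    [0.049,0,0],
    [0.049,0,0],
    [0.049,0,0],
    [0.049,0,0],
    [0.049,0,0],
    [0.049,0,0],
    [0.049,0,0],
  ],
  dr=[
    [0,0,0],
    [0,0,0],
    [0,0,0],
    [0,0,0],
    [0,0,0],
    [0,0,0],
    [0,0,0],
    [0,0,0],
    [0,0,0],
    [0,0,0],
  ],
  hand=[0.5,0.5,0.5,0.5,1,1,1,1,1,1],
  newtons=25,
)

```text
time: 22.0
tcp_pos: [510.2, 29.0, 81.1]
tool_rot: [0.641, 0.299, 0.64, -0.3]
wrist_force: [0.3, -0.8, -2.4]
gripper_width: 9.8
```

>>> step_arm(
  linear=[
    [0,0.02,0],
    [0,0.06,0],
    [0,0.11,0],
    [0,0.17,0],
    [0,0.23,0],
    [0,0.29,0],
    [0,0.35,0],
    [0,0.4,0],
    [0,0.43,0],
    [0,0.44,0],
  ],
  dr=[
    [0,0,0],
    [0,0,0],
    [0,0,0],
    [0,0,0],
    [0,0,0],
    [0,0,0],
    [0,0,0],
    [0,0,0],
    [0,0,0],
    [0,0,0],
  ],
  hand=[1,1,1,1,1,1,1,1,1,1],
)

```text
time: 22.83
tcp_pos: [612.6, 114.4, 81.1]
tool_rot: [0.641, 0.299, 0.64, -0.299]
wrist_force: [0.3, -0.9, 1.4]
gripper_width: 10.1
```

Run:
```python
from h import *
plan([([616.5,118.5,81],40)])
```

```text
now [612.6 114.4  81.1] yaw_y 39.93 down [ 1.1e-03 -9.0e-04 -1.0e+00] w 10.1 F [ 0.3 -0.9  1.4] q [-0.01  0.41  1.57 -0.    1.16 -0.71] t 22.83
[616.5, 118.5, 81] 40 lin [0.0, 0.019, -0.002] dr [-0.001, 0.001, -0.0]
```

>>> step_arm(
  linear=[
    [0,0.004,0],
    [0,0.008,0],
    [0,0.012,0],
    [0,0.016,0],
    [0,0.018,0],
    [0,0.02,0],
    [0,0.022,0],
    [0,0.022,0],
    [0,0.022,0],
    [0,0.022,0],
  ],
  dr=[
    [0,0,0],
    [0,0,0],
    [0,0,0],
    [0,0,0],
    [0,0,0],
    [0,0,0],
    [0,0,0],
    [0,0,0],
    [0,0,0],
    [0,0,0],
  ],
  hand=[1,1,1,1,1,1,1,1,1,1],
)

```text
time: 23.67
tcp_pos: [617.3, 118.4, 81.1]
tool_rot: [0.641, 0.299, 0.64, -0.3]
wrist_force: [-3.2, -3.0, 1.8]
gripper_width: 9.9
```

>>> step_arm(
  linear=[
    [0,0.001,0],
    [0,0.002,0],
    [0,0.003,0],
    [0,0.004,0],
    [0,0.005,0],
    [0,0.006,0],
    [0,0.007,0],
    [0,0.007,0],
    [0,0.007,0],
    [0,0.007,0],
  ],
  dr=[
    [0,0,0],
    [0,0,0],
    [0,0,0],
    [0,0,0],
    [0,0,0],
    [0,0,0],
    [0,0,0],
    [0,0,0],
    [0,0,0],
    [0,0,0],
  ],
  hand=[1,1,1,1,1,1,1,1,1,1],
)

```text
time: 24.5
tcp_pos: [617.3, 118.4, 81.1]
tool_rot: [0.64, 0.297, 0.641, -0.301]
wrist_force: [-8.2, -7.0, 7.4]
gripper_width: 10.1
```

The drawer hit its stop: 2.1 mm commanded, no motion, 11 N. Releasing the handle and backing away.

>>> step_arm(
  linear=[
    [0,0,0],
    [0,0,0],
    [0,0,0],
    [0,0,0],
    [-0.05,0,0],
    [-0.15,0,0],
    [-0.28,0,0],
    [-0.4,0,0],
    [-0.4,-0.12,0],
    [-0.4,-0.25,0],
  ],
  dr=[
    [0,0,0],
    [0,0,0],
    [0,0,0],
    [0,0,0],
    [0,0,0],
    [0,0,0],
    [0,0,0],
    [0,0,0],
    [0,0,0],
    [0,0,0],
  ],
  hand=[0.5,0.5,0.5,0.5,0.5,0.5,0.5,0.5,0.5,0.5],
)

```text
time: 25.33
tcp_pos: [563.1, 71.1, 205.3]
tool_rot: [0.643, 0.298, 0.639, -0.299]
wrist_force: [-0.5, -1.0, -0.8]
gripper_width: 23.0
```

>>> step_arm(
  linear=[
    [-0.05,-0.12,0],
    [-0.05,-0.25,0],
    [-0.05,-0.38,0],
    [-0.05,-0.5,0],
    [-0.05,-0.5,0],
    [-0.05,-0.5,0],
    [-0.05,-0.5,0],
    [-0.05,-0.5,0],
    [-0.05,-0.5,0],
    [-0.05,-0.5,0],
  ],
  dr=[
    [0,0,0],
    [0,0,0],
    [0,0,0],
    [0,0,0],
    [0,0,0],
    [0,0,0],
    [0,0,0],
    [0,0,0],
    [0,0,0],
    [0,0,0],
  ],
  hand=[0.5,0.5,0.5,0.5,0.5,0.5,0.5,0.5,0.5,0.5],
)

```text
time: 26.17
tcp_pos: [448.8, -24.9, 220.1]
tool_rot: [0.643, 0.297, 0.639, -0.298]
wrist_force: [-0.6, 0.3, 0.6]
gripper_width: 22.8
```

Run:
```python
from h import *
plan([])
snap('scene','s14.png'); snap('top','top14.png')
crop('top',(200,130,310,235),'t14.png',5); crop('scene',(250,165,320,245),'s14c.png',7)
```

```text
now [448.8 -24.9 220.1] yaw_y 40.17 down [ 0.0047 -0.0038 -1.    ] w 22.8 F [-0.6  0.3  0.6] q [-0.32 -0.19  1.93 -0.    1.4  -1.02] t 26.17
```

View pics/top14.png

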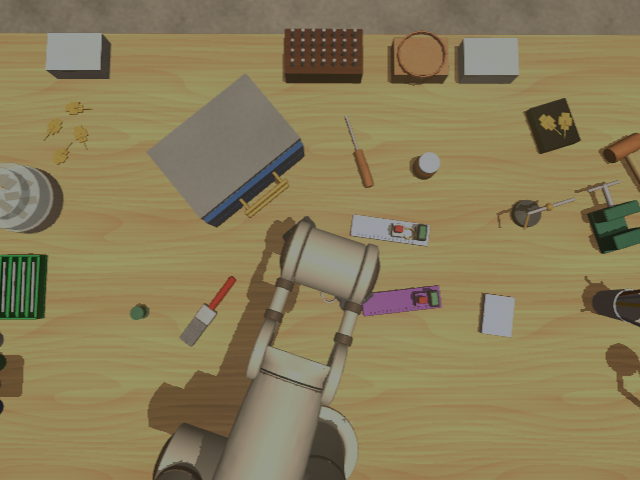

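View pics/t14.png

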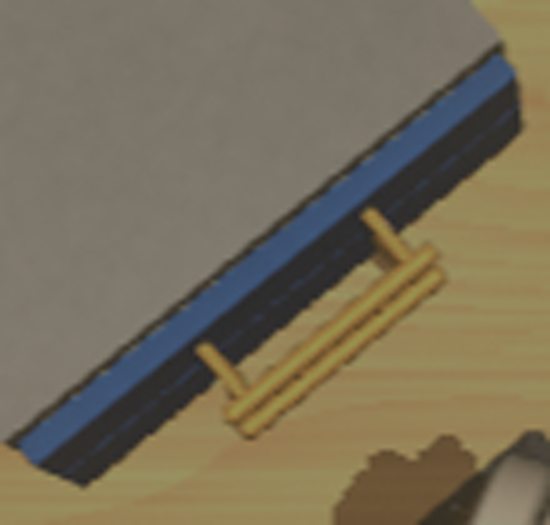

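View pics/s14c.png

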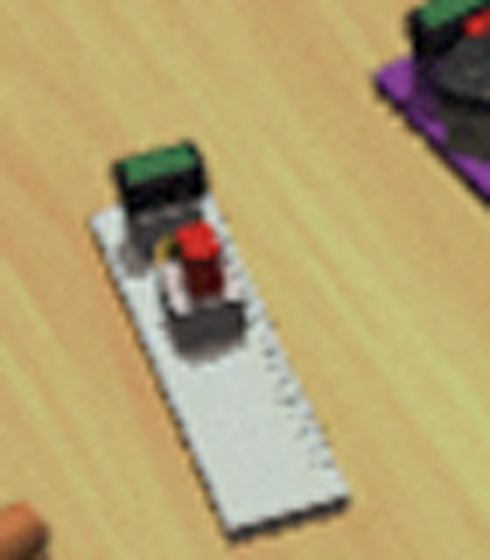

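Run:
```python
from h import *
G=np.array([545.1,-190.7]);a=np.radians(-7.85)
for n,(l,t,r,b),s in(('scene',(255,175,305,245),9),('top',(380,205,440,255),11)):
    p,_=load(n)
    base=cv2.resize(cv2.cvtColor(p[t:b,l:r],cv2.COLOR_RGB2BGR),None,fx=s,fy=s,interpolation=cv2.INTER_CUBIC); outs=[]
    for x0 in(0,-3):
        img=base.copy()
        def dr(pts,z,col):
            q=np.array([[*(G+rot(a)@np.array(k)),z] for k in pts]); q=(proj(n,q)-[l,t]+.5)*s
            cv2.polylines(img,[q.astype(np.int32)],True,col,1)
        th=np.linspace(0,6.28,40)
        dr(np.c_[x0+15*np.cos(th),-45.2+15*np.sin(th)],28,(255,0,255))
        dr([(-8,-22.5),(8,-22.5),(8,-2.5),(-8,-2.5)],70,(0,255,255))
        dr([(-28,-100),(28,-100),(28,100),(-28,100)],12,(0,0,255))
        outs.append(img)
    cv2.imwrite(f'pics/ov_{n}.png',(np.hstack if n=='scene' else np.vstack)(outs)[:1100] if n=='scene' else cv2.resize(np.hstack(outs),None,fx=.6,fy=.6))
```

```text
(no output)
```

View pics/ov_scene.png

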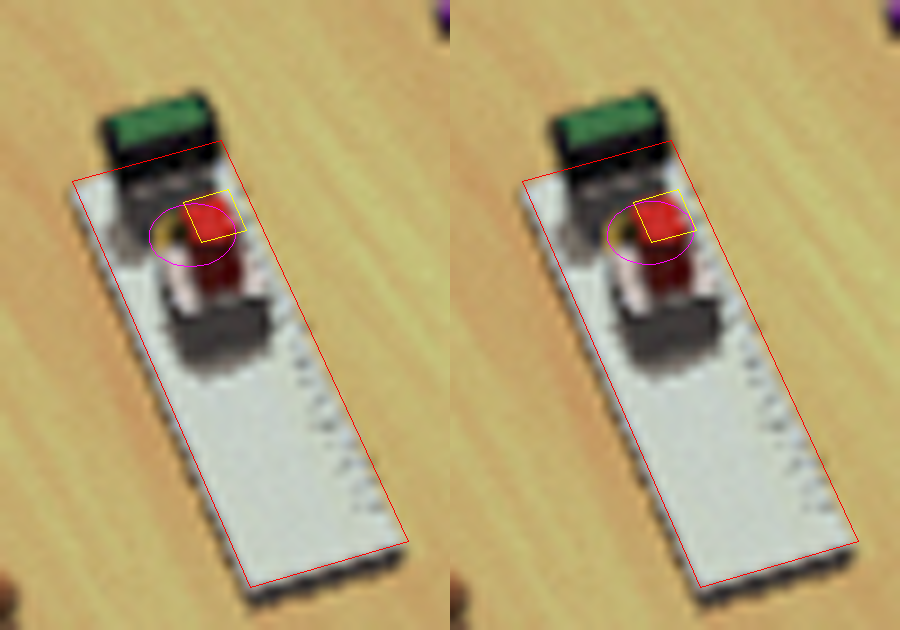

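View pics/ov_top.png

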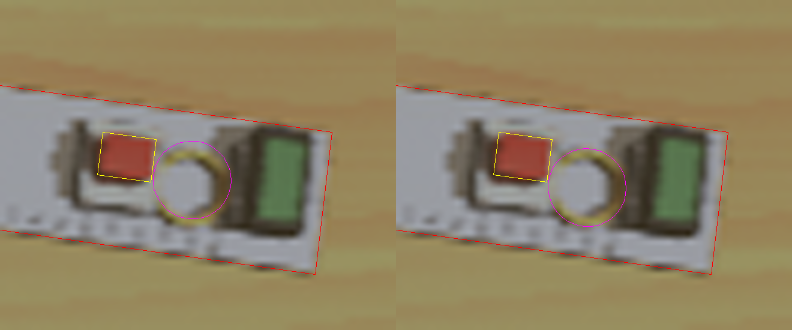

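Run:
```python
from rig import hand_in
print(hand_in())
```

```text
the job is handed in; nothing more can be done
None
```

The job is done and handed in at about 26 s of the 72 s, with the arm clear of everything. One thing is not exact: the brass band sits roughly 2–3 mm off the gauge's measuring line.

- **Drawer opened:** I pulled the top drawer out about 139 mm by its handle and took out the yellow (brass) band. The copper band stayed in the drawer.
- **Band placed:** I laid it flat between the jaws of the aluminium gauge and let go. At that point it was about 1 mm or less from the line.
- **Jaw shut:** I slid the red-tabbed jaw until it stopped on the band. The force rose from about 2 N to 5.5 N, at an opening I estimate at 29.4 mm. Later pictures show the band touching both faces.
- **Drawer shut:** I pushed it to its stop. It did not move under a further 2 mm push at about 11 N, and the last picture shows the front back at the cabinet.
- **Off-centre band:** It drifted sideways while the jaw pushed it along. I left it, since its points of contact are well inside the 32 mm wide faces.
- **Measuring disagreement:** The two cameras differed by 2–5 mm on some points. I relied on the top camera and on where the fingers touched.
- **Rest of the bench:** By eye in the last top picture nothing else had moved. The arm hid the silver band there, and I took no measurements of the bystanders.

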